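Stow the hex keys and hook the cover onto the accessory box

ROBOT

A 6-joint arm with a two-finger parallel gripper is mounted at the origin on a cart in front of the work surface, level with it; the furniture and walls round the work are solid. World frame = base frame: x ahead of the robot, y to its left, z up, the work surface at z = 0. Lengths are in m, angles in rad, forces in N, time in s.
With the tool pointing down it reaches from about 0.4 to 0.825 m from the base axis. Payload 7 kg.
Tool frame: the origin (TCP) lies midway between the tips of the shut fingers; the grasp point (between the pads) lies 19 mm behind it; z points along the fingers, y is the line along which they close (so a half turn about z gives the same grasp; the last joint's range is limited). The gripper opens to 88 mm and grips with 3 to 60 N. Pads are 19 mm wide; open, the fingers measure 130 mm over their backs; the gripper's body (78 mm by 193 mm) begins 47 mm behind the grasp point.
Start: joints at [1.608, 0.359, 0.012, 0, -1.224, -0.288], TCP at [0.168, 0.654, 0.227] pointing down, gripper open.
Joint ranges: [-3.07, 3.07], [-1.43, 2.12], [-1.02, 1.25], [-3.03, 1.67], [-3.05, -0], [-3.03, 3.03]. Speed limits (rad/s): [2.39, 2.39, 3.01, 3.14, 3.14, 3.14].

INTERFACE

Orientations are given as [roll, pitch, yaw] about the fixed x, y, z axes, in that order (R = Rz(yaw) Ry(pitch) Rx(roll)).
In Python, from station import get_state, grab_frame, calibration, job_done, boxes_of, regions_of, spot_point gives the robot as it stands. The module is installed in compiled form; this text tells all that it offers.
- The arm moves only by the tool arm_command, never from a script. Its argument "commands" is a list of rows, each an object of numbers: "tx", "ty", "tz": the shift along the tool's x, y, z each as a share of 25 cm, from -1 to 1; "twist": the turn about the tool's z as a share of 180 degrees, from -1 to 1. A call has exactly 8 rows; each row is the pose to reach, as a shift and turn from the pose commanded when the call began, along the tool's axes at that moment, turning the shorter way round; what a row does not reach only later rows make up. A row lasts 1/12 s, in which the tool goes at most 41.7 mm and 7.16 degrees, less where a joint would pass 70% of its speed; a pose out of reach is approached as far as the arm can. A call with a number of a shift or a turn outside -1 to 1 is refused whole. A call with a gripper value outside its range is refused whole. "claw" is the opening, from 0 (shut) to 1 (fully open), set as the call begins (left out, the last holds). The fingers move at their own pace and stop on an object; "grip_force" is the grip in N (left out, the last holds). Time passes only in rows, so rows that repeat a pose let the fingers close, or fill a call up. It gives the time, the measured TCP pose, the force, the opening and the grip force at its end, in the units of the state.
- get_state(): the state, without advancing time (a new reading comes with each control period).
- grab_frame(name): name is "side" or "top"; returns the picture (420x560x3 uint8, red, green, blue); there is no depth.
- calibration(name): a dict with "camera_matrix" (3x3 intrinsics, pixels), "extrinsics" (4x4, takes a point from camera to world coordinates). Camera axes: x right, y down, z forward; pixel columns grow to the right and rows downward; lengths in m; the calibration is good to about 2 mm. A picture is of the moment at which its call begins. calibration takes no time and is no camera call.
- job_done(): hands the job in; it is judged then, once.
Trained networks look in the newest picture that a camera, given by its name, has taken for a name from the list of things; names that differ only in an ending like _2 or _b are one class to them, and where a whole thing is asked for, a point or a joint stands for the part that bears it (a point fixed in the world has none). Each returns a list of dicts, best first, with "score" (0 to 1); they miss things now and then, are a little off and sometimes report something else, mostly with a low value. They report only what shows in the picture. A call takes as long as a camera call. They do not tell look-alikes from the thing itself.
- boxes_of(query, camera): "rect" ([left, top, right, bottom] in pixels, round what is visible of it).
- regions_of(query, camera): "region" (420x560 bool, what is visible of it) and "rect" ([left, top, right, bottom] in pixels, round what is visible of it).
- spot_point(query, camera): "uv" ([column, row] in pixels: a listed point, or the origin of a listed thing).
The state is a dict: "t": time; "q": joint angles; "qd": joint speeds; "joint_efforts": joint torques, N m; "eef_pos": TCP position; "ee_rot": TCP orientation; "force": force on the tool from outside, world axes, zero at the start; "moment": the same for the moment, N m; "width": finger opening in m; "gripper_force": force on a finger pad.
Only numpy, scipy, OpenCV 4.12 (cv2) and the standard library are available. Lean on these libraries where they do the work, as an engineer would, in place of code of your own. Each camera call takes 0.05 s, during which the arm holds its last target. There are 200 camera calls.

TASK

Take the tape measure off the orange cover panel and stand it upright on the bench, and put the hex key set into the open compartment of the green box. Then close the box with the cover: tilt it, hook its bare metal edge under the box's metal lip, and lower the other edge by hand, without letting it drop, until the cover lies flat and fully home over the hex keys. Do not shove or knock over the glue bottle, the spray can or the black cup.

Things in the scene. Friction and masses are not known exactly. Their poses are not given: they have to be found in the camera images.
- accessory_box: Fixed green open-topped box, 174 (x) by 124 (y) mm. Origin: at bench height under the centre of its recess; z up. The recess for the cover spans x -78 to +78, y -54 to +54 mm between wall faces. Near (-x) and side walls are 8 mm thick and 39 mm high. The cover rests at z = 34 mm on two dark ledges (x -78 to -66 and x +58 to +78 mm).
- lip_edge (a point): Middle of the lower free edge of the box's aluminium lip (box x +62, y 0, z 44 mm). The lip covers all x beyond, over the whole width, and is 6 mm thick (top at z = 50 mm). The 10 mm gap between lip and ledge takes the 5 mm tongue tilted up to about 20 degrees; the far wall's face is 16 mm beyond this edge.
- compartment_floor (a point): Centre of the compartment's floor (box x -4, y 0, z 4 mm). The compartment between the ledges is 124 (x) by 108 (y) mm.
- cover_panel: Loose orange cover, 0.25 kg, a plate 150 (x) by 100 (y) by 5 mm. Origin: centre of its underside; z up. Starts flat on the bench. A black grip rib stands at its centre: 12 mm thick in x, 56 mm long in y, z = 5 to 33 mm; pinch it across the 12 mm. Closed: panel x along box x, origin at box z = 34 mm, 3 mm play each way in x and 4 mm in y.
- tongue_edge (a point): Middle of the end of the panel's tongue, on the underside (panel x +75 mm). The tongue is the last 20 mm at +x, bare aluminium, 5 mm thick: the edge that goes under the lip.
- pull_edge (a point): Middle of the panel's other end, on the underside (panel x -75 mm). This edge is turned up (3 mm thick, to z = 14 mm), so it does not fit under the lip.
- hex_set: Loose set of hex keys in a black holder, 30 (x) by 105 (y) by 19 (z) mm, lying on the bench. Origin: centre of its underside; long axis y. It fits the compartment only with its long axis about along the box's x.
- tape_measure: Loose yellow tape measure, 34 mm wide (x); its body reaches from y -22 to +47 mm and is 65 mm high. Origin on its underside; z up. It starts upright on the panel, its y roughly along the panel's y and its x centre about 45 mm from the rib on the -x side. Pinch it across its 34 mm.
- glue_bottle: Bystander, loose: pale glue bottle with orange nozzle, 56 mm in diameter, 190 mm high, standing between the box and the panel. Origin: centre of its underside.
- spray_can: Bystander, loose: blue spray can, 65 mm in diameter, 200 mm high. Origin: centre of its underside.
- black_cup: Bystander, loose: black cup with handle, 77 by 107 mm, 70 mm high. Origin: centre of its underside.
There are look-alikes about, which are no part of the job. What is meant by the tape_measure is not red, and is the larger of those in its own colour.

How it is judged:
By the outcome, as a careful person would: the job done as asked, in the order asked, and still so for the second after the job is handed in, with the robot touching nothing.
It also fails if it takes over 72 s, if anything falls off the work surface, if the arm or the gripper's body presses on something with over 40 N, if the wrist force passes 120 N, or if a joint passes its speed limit or range.

## Working session

There is one attempt and no reset: what is moved stays moved. The work goes in short steps, Python scripts to look and compute and a tool call to move; the robot and the scene stay as the last step left them, time stands still between calls to the robot, and variables do not carry over. Pictures are saved under pics/ and viewed, at most 13 in all, crops included, and the job is handed in when it is done.

Besides the shell and the picture viewer there is one more tool, called after "Emit:" in YAML: its name, and indented under it one key for each argument. arm_command: Moves the arm, as the interface text tells. Shift numbers are shares of 25 cm and turn numbers shares of 180 degrees, none past 1 either way. Its arguments: {"type":"object","properties":{"commands":{"type":"array"},"claw":{"type":"number"},"grip_force":{"type":"number"}},"required":["commands"]}

```bash
mkdir -p pics; ls
python3 - <<'E'
from station import *
import cv2,numpy as np
print(get_state())
for c in("side","top"):
    f=grab_frame(c); cv2.imwrite(f"pics/{c}0.png",f[:,:,::-1])
    k=calibration(c); print(c,np.round(k["camera_matrix"],1).tolist(),np.round(k["extrinsics"],3).tolist())
    for n in["accessory_box","lip_edge","compartment_floor","cover_panel","tongue_edge","pull_edge","hex_set","tape_measure","glue_bottle","spray_can","black_cup"]:
        print(n,[(np.round(d["uv"]).tolist(),round(d["score"],2)) for d in spot_point(n,c)[:3]])
E
```

```text
pics
{'t': 0.0, 'q': array([ 1.60810497e+00,  3.59387241e-01,  1.10641760e-02, -3.79741993e-04,
       -1.22410053e+00, -2.88088117e-01]), 'qd': array([ 0.00121213, -0.0009867 ,  0.00066561, -0.00115431, -0.00034269,
        0.00068738]), 'joint_efforts': array([-8.07803626e-04, -5.82713842e+01,  2.93068850e+01,  6.99778005e+00,
        7.14774389e-03, -1.51418249e-04]), 'eef_pos': array([0.1674096 , 0.65340133, 0.22561944]), 'ee_rot': array([ 3.13993101e+00, -1.20117814e-04, -2.50908695e-01]), 'force': array([-0.29889946,  0.48051815,  0.47400757]), 'moment': array([-0.03870972,  0.05828793,  0.03665937]), 'gripper_force': 0.0, 'width': 0.08793364391655223}
side [[449.5, 0.0, 281.1], [0.0, 449.5, 204.9], [0.0, 0.0, 1.0]] [[0.981, -0.097, 0.167, 0.325], [-0.193, -0.506, 0.841, -0.827], [0.003, -0.857, -0.515, 0.67], [0.0, 0.0, 0.0, 1.0]]
accessory_box [([243.0, 192.0], 0.94)]
lip_edge [([256.0, 170.0], 0.7)]
compartment_floor [([239.0, 192.0], 0.56)]
cover_panel [([274.0, 285.0], 0.75)]
tongue_edge [([302.0, 277.0], 0.57)]
pull_edge [([245.0, 293.0], 0.71), ([362.0, 260.0], 0.53)]
he
[... 318 characters left out ...]
, -0.928, 0.357, 0.093], [-0.994, -0.1, 0.032, 0.151], [0.006, -0.359, -0.933, 1.233], [0.0, 0.0, 0.0, 1.0]]
accessory_box [([227.0, 244.0], 0.65), ([369.0, 273.0], 0.28)]
lip_edge [([218.0, 223.0], 0.63), ([298.0, 252.0], 0.42), ([227.0, 243.0], 0.27)]
compartment_floor [([226.0, 242.0], 0.91), ([371.0, 260.0], 0.7)]
cover_panel [([361.0, 250.0], 0.92)]
tongue_edge [([359.0, 224.0], 0.64), ([349.0, 179.0], 0.56)]
pull_edge [([371.0, 274.0], 0.56)]
hex_set [([349.0, 177.0], 0.67)]
tape_measure [([394.0, 212.0], 0.82), ([370.0, 264.0], 0.8), ([406.0, 264.0], 0.5)]
glue_bottle [([296.0, 251.0], 0.89), ([218.0, 222.0], 0.59)]
spray_can [([320.0, 180.0], 0.86)]
black_cup [([149.0, 238.0], 0.66)]
```

Run:
```python
import cv2
a=cv2.imread("pics/side0.png")[100:380,130:430]; b=cv2.imread("pics/top0.png")[130:330,100:450]
cv2.imwrite("pics/s1.png",cv2.resize(a,None,fx=2.1,fy=2.1,interpolation=cv2.INTER_CUBIC)); cv2.imwrite("pics/t1.png",cv2.resize(b,None,fx=2.2,fy=2.2,interpolation=cv2.INTER_CUBIC))
```

```text
(no output)
```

View pics/s1.png

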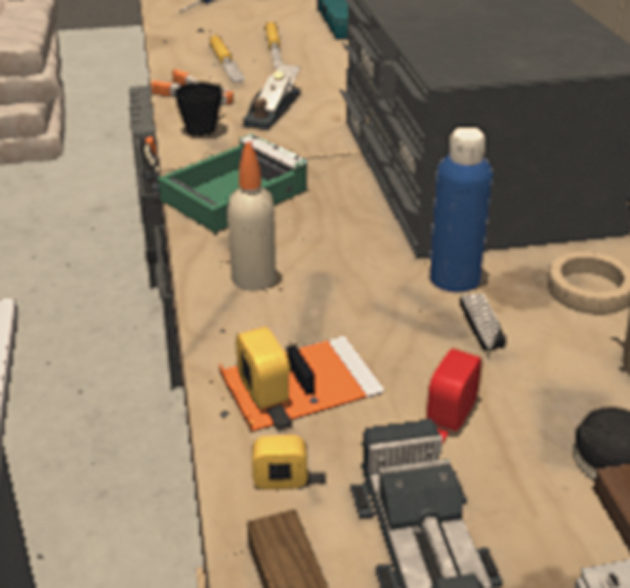

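View pics/t1.png

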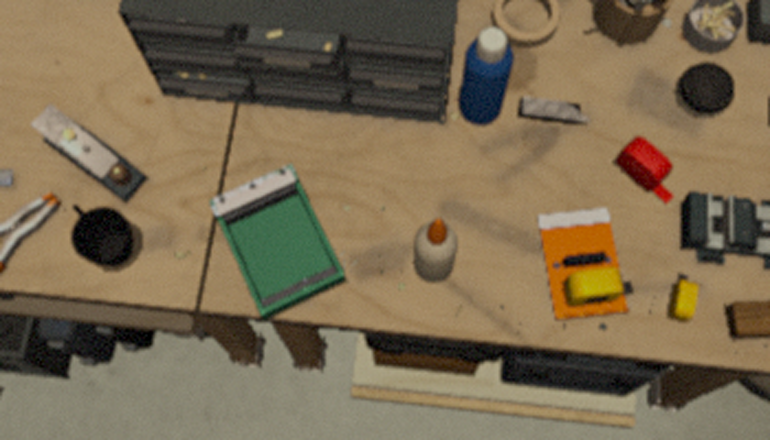

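The top picture shows the green box with its white lip at about (218,215), the glue bottle at (296,243), the panel at (365,247) with the large yellow tape on it, the small yellow and the red look-alikes at (411,266) and (393,206), and the hex set at (350,180). Next I fit poses by silhouette.

```bash
cat > h.py <<'E'
from station import *
import cv2,numpy as np
from scipy.optimize import minimize,least_squares
C={c:calibration(c) for c in("side","top")}
def proj(P,c):
    E=np.linalg.inv(C[c]["extrinsics"]);p=np.atleast_2d(P)@E[:3,:3].T+E[:3,3];p=p@C[c]["camera_matrix"].T
    return p[:,:2]/p[:,2:]
def onz(uv,c,z):
    E=C[c]["extrinsics"];d=E[:3,:3]@np.linalg.inv(C[c]["camera_matrix"])@[*uv,1];o=E[:3,3]
    return o+d*(z-o[2])/d[2]
def tri(a,b):  # a side uv, b top uv
    r=least_squares(lambda P:np.r_[proj(P,"side")[0]-a,proj(P,"top")[0]-b],[.4,0,.05]);return r.x,np.abs(r.fun).max()
def bx(x0,x1,y0,y1,z0,z1): return np.array([[x,y,z] for x in(x0,x1) for y in(y0,y1) for z in(z0,z1)])/1000.
def place(P,p,z=0):
    x,y,a=p;c,s=np.cos(a),np.sin(a);return P@np.array([[c,s,0],[-s,c,0],[0,0,1]])+[x,y,z]
def sil(P,c,f=4):
    m=np.zeros((420*f,560*f),np.uint8)
    cv2.fillConvexPoly(m,cv2.convexHull(np.round((proj(P,c)+.5)*f-.5).astype(np.int32)),255)
    return cv2.resize(m,(560,420),interpolation=cv2.INTER_AREA)/255.
def fit(P,p0,masks,ign={},z=0):
    def cost(q):
        p=[q[0],q[1],q[2]/5]
        return sum((np.abs(sil(place(P,p,z),c)-m)*(~ign[c] if c in ign else 1)).sum() for c,m in masks.items())
    s0=np.array([p0[0],p0[1],p0[2]*5]);best=None
    for d in(.02,.008):
        r=minimize(cost,s0,method="Nelder-Mead",options=dict(initial_simplex=s0+np.r_[np.zeros((1,3)),np.diag([d,d,d*3])],xatol=1e-4));s0=r.x
    return np.array([s0[0],s0[1],s0[2]/5]),r.fun,sum(m.sum() for m in masks.values())
E
cat > m1.py <<'E'
from h import *
R={}
for c in C:
    grab_frame(c)
    for n in["accessory_box","cover_panel","hex_set","tape_measure","glue_bottle","spray_can","black_cup"]:
        R[n,c]=[d for d in regions_of(n,c)]
        print(n,c,[(np.round(d["rect"]).tolist(),round(d["score"],2),int(d["region"].sum())) for d in R[n,c][:4]])
import pickle;pickle.dump(R,open("R.pkl","wb"))
E
python3 m1.py
python3 - <<'E'
from h import *
for n,a,b,z in[("box",(243,192),(227,244),0),("lip",(256,170),(218,223),.044),("floor",(239,192),(226,242),.004),("panel",(274,285),(361,250),0),("tongue",(302,277),(359,224),0),("pull",(245,293),(371,274),0),("hex",(363,260),(349,177),0),("tape",(257,287),(370,264),.005),("glue",(251,232),(296,251),0),("spray",(346,232),(320,180),0),("cup",(228,161),(149,238),0),("tape_small",(266,327),(406,264),0),("red",(344,297),(394,212),0)]:
    x,e=tri(a,b);print(n,x.round(3),round(e,1),onz(b,"top",z).round(3))
E
```

```text
accessory_box side [([209.0, 163.0, 279.0, 214.0], 0.63, 1586)]
cover_panel side [([236.0, 261.0, 314.0, 308.0], 0.73, 1602)]
hex_set side [([350.0, 240.0, 373.0, 263.0], 0.73, 359)]
tape_measure side [([251.0, 306.0, 289.0, 332.0], 0.85, 697), ([335.0, 263.0, 360.0, 309.0], 0.77, 793), ([244.0, 253.0, 272.0, 301.0], 0.71, 800)]
glue_bottle side [([240.0, 170.0, 260.0, 240.0], 0.74, 1150)]
spray_can side [([333.0, 161.0, 369.0, 240.0], 0.85, 1838)]
black_cup side [([215.0, 138.0, 236.0, 165.0], 0.93, 447)]
accessory_box top [([194.0, 208.0, 261.0, 274.0], 0.78, 2639)]
cover_panel top [([344.0, 226.0, 383.0, 275.0], 0.58, 1167)]
hex_set top [([336.0, 171.0, 361.0, 189.0], 0.6, 273)]
tape_measure top [([356.0, 252.0, 389.0, 270.0], 0.91, 430), ([381.0, 192.0, 406.0, 225.0], 0.87, 466), ([402.0, 253.0, 418.0, 278.0], 0.72, 238)]
glue_bottle top [([288.0, 233.0, 308.0, 258.0], 0.63, 469)]
spray_can top [([310.0, 142.0, 335.0, 186.0], 0.79, 878)]
black_cup top [([131.0, 222.0, 161.0, 254.0], 0.7, 643)]
box [0.438 0.356 0.002] 1.6 [0.433 0.356 0.   ]
lip [0.483 0.383 0.059] 1.5 [0.483 0.386 0.044]
floor [0.434 0.359 0.005] 1.2 [0.438 0.359 0.004]
panel [ 0.462 -0.055 -0.014] 0.1 [ 0.458 -0.053  0.   ]
tongue [ 0.535 -0.044 -0.009] 2.8 [ 0.541 -0.043  0.   ]
pull [ 0.391 -0.085 -0.   ] 1.3 [ 0.387 -0.085  0.   ]
hex [ 0.698 -0.005 -0.013] 2.3 [ 0.7   -0.004  0.   ]
tape [ 0.418 -0.08   0.008] 1.1 [ 0.416 -0.08   0.005]
glue [0.436 0.144 0.   ] 0.8 [0.433 0.144 0.   ]
spray [0.678 0.089 0.006] 0.7 [0.679 0.089 0.   ]
cup [ 0.423  0.597 -0.002] 1.2 [0.426 0.597 0.   ]
tape_small [ 0.424 -0.19  -0.001] 1.7 [ 0.429 -0.189  0.   ]
red [ 0.594 -0.149  0.01 ] 1.6 [ 0.593 -0.152  0.   ]
```

```bash
cat > m2.py <<'E'
from h import *
import pickle;R=pickle.load(open("R.pkl","rb"))
K=np.ones((3,3),np.uint8)
dil=lambda m:cv2.dilate(m.astype(np.uint8),K).astype(bool)
def occ(names,c):
    o=np.zeros((420,560),bool)
    for n in names:
        for d in R[n,c]: o|=dil(d["region"])
    return o
box=np.r_[bx(-86,88,-62,62,0,39),bx(62,88,-62,62,44,50)]
def fill(m): # open box: hull
    h=cv2.convexHull(cv2.findNonZero(m.astype(np.uint8)));o=np.zeros(m.shape,np.uint8);cv2.fillConvexPoly(o,h,1);return o
def go(name,P,p0,i=None,oc=(),z=0,cams=("top","side")):
    i=i or {}
    for cs in [cams]+[(c,) for c in cams]:
        M={c:R[name,c][i.get(c,0)]["region"].astype(float) for c in cs}
        if name=="accessory_box":M={c:fill(m).astype(float) for c,m in M.items()}
        p,f,t=fit(P,p0,M,{c:occ(oc,c) for c in cs},z);print(name,cs,p[:2].round(4),"yaw",np.degrees(p[2]).round(1),"resid",round(f),round(t))
r=np.radians
go("accessory_box",box,(.436,.357,r(25)),oc=["glue_bottle"])
go("cover_panel",np.r_[bx(-75,75,-50,50,0,5)],(.46,-.06,r(12)),oc=["tape_measure"])
go("hex_set",bx(-15,15,-52.5,52.5,0,19),(.70,-.005,r(0)))
go("hex_set",bx(-15,15,-52.5,52.5,0,19),(.70,-.005,r(-40)))
go("tape_measure",bx(-17,17,-22,47,0,65),(.418,-.08,r(192)),i={"top":0,"side":2},z=.005)
go("tape_measure",bx(-17,17,-22,47,0,65),(.418,-.08,r(12)),i={"top":0,"side":2},z=.005)
E
python3 m2.py
```

```text
accessory_box ('top', 'side') [0.4387 0.3577] yaw 33.6 resid 225 4891
accessory_box ('top',) [0.4383 0.3578] yaw 32.0 resid 165 2746
accessory_box ('side',) [0.4386 0.3577] yaw 33.7 resid 57 2145
cover_panel ('top', 'side') [ 0.4588 -0.0604] yaw 12.6 resid 154 2769
cover_panel ('top',) [ 0.4596 -0.0617] yaw 12.5 resid 57 1167
cover_panel ('side',) [ 0.4591 -0.0587] yaw 12.3 resid 68 1602
hex_set ('top', 'side') [0.6845 0.0037] yaw 0.2 resid 255 632
hex_set ('top',) [ 0.6852 -0.009 ] yaw 0.8 resid 105 273
hex_set ('side',) [0.6845 0.0065] yaw -0.0 resid 141 359
hex_set ('top', 'side') [0.6925 0.0059] yaw -39.2 resid 664 632
hex_set ('top',) [0.6945 0.0043] yaw -39.2 resid 269 273
hex_set ('side',) [0.6951 0.0122] yaw -39.1 resid 388 359
tape_measure ('top', 'side') [ 0.4155 -0.0636] yaw 191.5 resid 268 1230
tape_measure ('top',) [ 0.4146 -0.0625] yaw 192.7 resid 54 430
tape_measure ('side',) [ 0.4156 -0.072 ] yaw 191.7 resid 190 800
tape_measure ('top', 'side') [ 0.4202 -0.0881] yaw 12.0 resid 272 1230
tape_measure ('top',) [ 0.4201 -0.0862] yaw 12.5 resid 53 430
tape_measure ('side',) [ 0.4209 -0.0964] yaw 12.3 resid 197 800
```

```bash
cat > ov.py <<'E'
from h import *
def draw(img,P,c,f,o,col):
    h=cv2.convexHull(np.round((proj(P,c)+.5-o)*f).astype(np.int32));cv2.polylines(img,[h],True,col,1)
def crop(im,c,u,v,w,h,f,items):
    a=cv2.resize(im[v:v+h,u:u+w],None,fx=f,fy=f,interpolation=cv2.INTER_CUBIC)
    for P,col in items: draw(a,P,c,f,np.array([u,v]),col)
    return a
E
python3 - <<'E'
from ov import *
s=cv2.imread("pics/side0.png");t=cv2.imread("pics/top0.png");r=np.radians
B=[(place(p,(.4387,.3577,r(33))),(255,0,255)) for p in(bx(-86,88,-62,62,39,39),bx(62,62.1,-62,62,50,50.1),bx(62,88,-62,62,50,50))]
H=[(place(bx(-15,15,-52.5,52.5,0,19),(.69,-.003,r(0))),(0,0,255))]
T=[(place(bx(-17,17,-22,47,0,65),(.4202,-.0881,r(12)),.005),(0,0,255)),(place(bx(-75,75,-50,50,0,5),(.459,-.0605,r(12.5))),(255,0,0))]
a=np.hstack([crop(t,"top",180,195,100,100,4,B),crop(s,"side",190,140,100,100,4,B)])
b=np.hstack([crop(t,"top",325,155,50,50,4,H),crop(s,"side",340,225,50,50,4,H),crop(t,"top",335,220,66,66,3,T)[:200,:198],crop(s,"side",230,245,66,66,3,T)[:200,:198]])
b=cv2.copyMakeBorder(b,0,0,0,800-b.shape[1],0)if b.shape[1]<800 else b
b=cv2.resize(b,(800,198)) if b.shape[:2]!=(198,800) else b
cv2.imwrite("pics/m.png",np.vstack([a,b]))
E
```

```text
Traceback (most recent call last):
ValueError: all the input array dimensions except for the concatenation axis must match exactly, but along dimension 0, the array at index 0 has size 200 and the array at index 2 has size 198
```

Run:
```python
from ov import *
s=cv2.imread("pics/side0.png");t=cv2.imread("pics/top0.png");r=np.radians
B=[(place(p,(.4387,.3577,r(33))),(255,0,255)) for p in(bx(-86,88,-62,62,39,39),bx(62,62.1,-62,62,50,50.1),bx(62,88,-62,62,50,50))]
H=[(place(bx(-15,15,-52.5,52.5,0,19),(.69,-.003,r(0))),(0,0,255))]
T=[(place(bx(-17,17,-22,47,0,65),(.4202,-.0881,r(12)),.005),(0,0,255)),(place(bx(-75,75,-50,50,0,5),(.459,-.0605,r(12.5))),(255,0,0))]
a=np.hstack([crop(t,"top",180,195,100,100,4,B),crop(s,"side",190,140,100,100,4,B)])
q=lambda im:cv2.resize(im,(200,200))
b=np.hstack([crop(t,"top",325,155,50,50,4,H),crop(s,"side",340,225,50,50,4,H),q(crop(t,"top",335,220,66,66,4,T)),q(crop(s,"side",230,245,80,80,4,T))])
cv2.imwrite("pics/m.png",np.vstack([a,b]))
```

```text
(no output)
```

View pics/m.png

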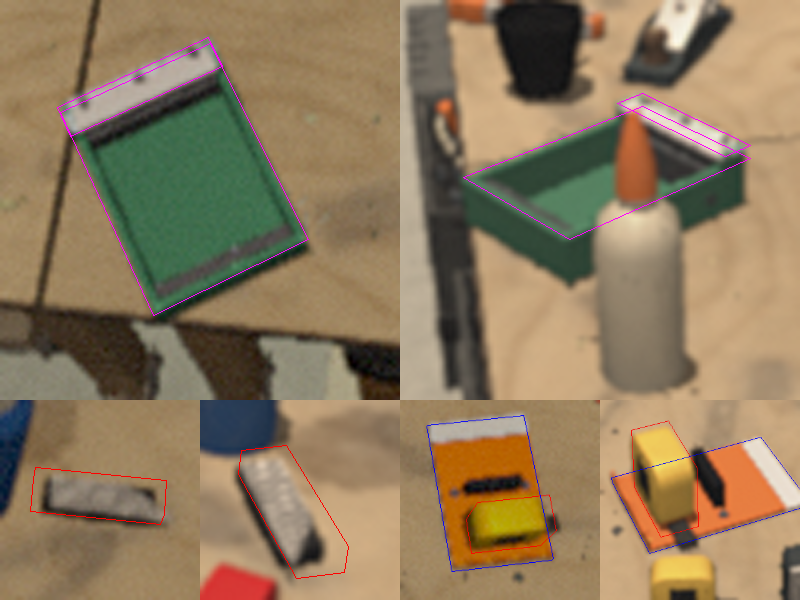

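The overlay shows that the box outline fits at yaw 33° and the panel outline fits too. The tape is centred near (0.418, -0.075). The hex set's true centre is about (0.686, -0.004), with its long axis along world y. Now I plan the waypoints.

```bash
cat > plan.py <<'E'
import sys,numpy as np
from station import get_state
# args: waypoints x,y,z,yawdeg[;...]; prints moves in the tool axes, each from the one before
def plan(wps):
    s=get_state();p=s["eef_pos"];yaw=s["ee_rot"][2]
    print("t",round(s["t"],2),p.round(4),round(np.degrees(yaw),1))
    for w in wps:
        d=np.array(w[:3])-p;c,q=np.cos(yaw),np.sin(yaw);Y=np.radians(w[3])
        t=np.array([d@[c,q,0],d@[q,-c,0],-d[2]])/.25
        a=(Y-yaw+np.pi)%(2*np.pi)-np.pi
        print(w,"tx %.3f ty %.3f tz %.3f twist %.3f"%(*t,-a/np.pi),"rows %.1f %.1f"%(np.linalg.norm(d)/.0417,abs(np.degrees(a))/7.16))
        p=np.array(w[:3]);yaw=Y
plan([list(map(float,w.split(",")))for w in sys.argv[1].split(";")])
E
python3 plan.py ".36,.48,.27,-40;.46,.23,.27,-77.5;.44,.0,.2,-77.5;.418,-.075,.09,-77.5;.418,-.075,.043,-77.5"
```

```text
t 2.0 [0.1675 0.6539 0.2266] -14.4
[0.36, 0.48, 0.27, -40.0] tx 0.918 ty 0.483 tz -0.174 twist 0.142 rows 6.3 3.6
[0.46, 0.23, 0.27, -77.5] tx 0.949 ty 0.509 tz -0.000 twist 0.208 rows 6.5 5.2
[0.44, 0.0, 0.2, -77.5] tx 0.881 ty 0.277 tz 0.280 twist -0.000 rows 5.8 0.0
[0.418, -0.075, 0.09, -77.5] tx 0.274 ty 0.151 tz 0.440 twist -0.000 rows 3.2 0.0
[0.418, -0.075, 0.043, -77.5] tx 0.000 ty 0.000 tz 0.188 twist -0.000 rows 1.1 0.0
```

Emit:
arm_command:
  commands:
    - {"tx": 0.92,"ty": 0.48,"tz": -0.17,"twist": 0.142}
    - {"tx": 0.92,"ty": 0.48,"tz": -0.17,"twist": 0.142}
    - {"tx": 0.92,"ty": 0.48,"tz": -0.17,"twist": 0.142}
    - {"tx": 0.92,"ty": 0.48,"tz": -0.17,"twist": 0.142}
    - {"tx": 0.92,"ty": 0.48,"tz": -0.17,"twist": 0.142}
    - {"tx": 0.92,"ty": 0.48,"tz": -0.17,"twist": 0.142}
    - {"tx": 0.92,"ty": 0.48,"tz": -0.17,"twist": 0.142}
    - {"tx": 0.92,"ty": 0.48,"tz": -0.17,"twist": 0.142}
  claw: 0.65

```text
t: 2.67
eef_pos: [0.363, 0.4785, 0.2704]
ee_rot: [-3.14, 0.0, -0.7]
force: [0.1, 0.6, -0.1]
width: 0.0568
gripper_force: 0.0
```

Emit:
arm_command:
  commands:
    - {"tx": 0.95,"ty": 0.51,"tz": 0,"twist": 0.208}
    - {"tx": 0.95,"ty": 0.51,"tz": 0,"twist": 0.208}
    - {"tx": 0.95,"ty": 0.51,"tz": 0,"twist": 0.208}
    - {"tx": 0.95,"ty": 0.51,"tz": 0,"twist": 0.208}
    - {"tx": 0.95,"ty": 0.51,"tz": 0,"twist": 0.208}
    - {"tx": 0.95,"ty": 0.51,"tz": 0,"twist": 0.208}
    - {"tx": 0.95,"ty": 0.51,"tz": 0,"twist": 0.208}
    - {"tx": 0.95,"ty": 0.51,"tz": 0,"twist": 0.208}

```text
t: 3.33
eef_pos: [0.4615, 0.2275, 0.2693]
ee_rot: [-3.141, -0.0, -1.353]
force: [-0.1, -0.5, 1.3]
width: 0.0568
gripper_force: 0.0
```

Emit:
arm_command:
  commands:
    - {"tx": 0.88,"ty": 0.28,"tz": 0,"twist": 0}
    - {"tx": 0.88,"ty": 0.28,"tz": 0,"twist": 0}
    - {"tx": 0.88,"ty": 0.28,"tz": 0,"twist": 0}
    - {"tx": 0.88,"ty": 0.28,"tz": 0.28,"twist": 0}
    - {"tx": 0.88,"ty": 0.28,"tz": 0.28,"twist": 0}
    - {"tx": 0.88,"ty": 0.28,"tz": 0.28,"twist": 0}
    - {"tx": 0.88,"ty": 0.28,"tz": 0.28,"twist": 0}
    - {"tx": 0.88,"ty": 0.28,"tz": 0.28,"twist": 0}

```text
t: 4.0
eef_pos: [0.4397, -0.0007, 0.1979]
ee_rot: [3.139, -0.0, -1.353]
force: [0.9, 0.2, 0.1]
width: 0.057
gripper_force: 0.0
```

```bash
python3 plan.py ".418,-.075,.10,-77.5;.418,-.075,.043,-77.5"
```

```text
t 4.0 [ 0.4397 -0.0007  0.1979] -77.5
[0.418, -0.075, 0.1, -77.5] tx 0.271 ty 0.149 tz 0.392 twist -0.000 rows 3.0 0.0
[0.418, -0.075, 0.043, -77.5] tx 0.000 ty 0.000 tz 0.228 twist -0.000 rows 1.4 0.0
```

Emit:
arm_command:
  commands:
    - {"tx": 0.27,"ty": 0.15,"tz": 0.1,"twist": 0}
    - {"tx": 0.27,"ty": 0.15,"tz": 0.2,"twist": 0}
    - {"tx": 0.27,"ty": 0.15,"tz": 0.3,"twist": 0}
    - {"tx": 0.27,"ty": 0.15,"tz": 0.4,"twist": 0}
    - {"tx": 0.27,"ty": 0.15,"tz": 0.4,"twist": 0}
    - {"tx": 0.27,"ty": 0.15,"tz": 0.4,"twist": 0}
    - {"tx": 0.27,"ty": 0.15,"tz": 0.4,"twist": 0}
    - {"tx": 0.27,"ty": 0.15,"tz": 0.4,"twist": 0}

```text
t: 4.67
eef_pos: [0.4208, -0.0726, 0.1009]
ee_rot: [-3.138, -0.0, -1.349]
force: [-0.6, -0.3, 0.7]
width: 0.0574
gripper_force: 0.0
```

Run:
```python
from ov import *
s=grab_frame("side")[:,:,::-1].copy();t=grab_frame("top")[:,:,::-1].copy()
cv2.imwrite("pics/g1.png",np.hstack([crop(s,"side",210,190,130,130,3,[]),crop(t,"top",320,190,100,100,3.9,[])]))
```

```text
(no output)
```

View pics/g1.png

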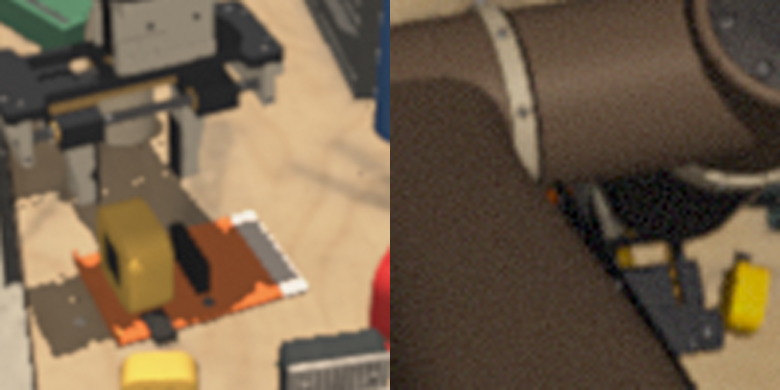

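The gripper straddles the large tape at about (135,255) in the side crop. Its fingers are aligned with the panel's x, and its body is wide along the closing line. Next I descend, grip and lift.

Emit:
arm_command:
  commands:
    - {"tx": 0.0,"ty": 0.0,"tz": 0.1,"twist": 0}
    - {"tx": 0.0,"ty": 0,"tz": 0.2,"twist": 0}
    - {"tx": 0,"ty": 0,"tz": 0.23,"twist": 0}
    - {"tx": 0,"ty": 0,"tz": 0.23,"twist": 0}
    - {"tx": 0,"ty": 0,"tz": 0.23,"twist": 0}
    - {"tx": 0,"ty": 0,"tz": 0.23,"twist": 0}
    - {"tx": 0,"ty": 0,"tz": 0.23,"twist": 0}
    - {"tx": 0,"ty": 0,"tz": 0.23,"twist": 0}

```text
t: 5.43
eef_pos: [0.4195, -0.0736, 0.0425]
ee_rot: [-3.14, 0.0, -1.35]
force: [0.5, -0.3, 0.0]
width: 0.0569
gripper_force: 0.0
```

Emit:
arm_command:
  commands:
    - {"tx": 0,"ty": 0,"tz": 0,"twist": 0}
    - {"tx": 0,"ty": 0,"tz": 0,"twist": 0}
    - {"tx": 0,"ty": 0,"tz": 0,"twist": 0}
    - {"tx": 0,"ty": 0,"tz": 0,"twist": 0}
    - {"tx": 0,"ty": 0,"tz": 0,"twist": 0}
    - {"tx": 0,"ty": 0,"tz": 0,"twist": 0}
    - {"tx": 0,"ty": 0,"tz": -0.05,"twist": 0}
    - {"tx": 0,"ty": 0,"tz": -0.15,"twist": 0}
  claw: 0
  grip_force: 25

```text
t: 6.1
eef_pos: [0.4162, -0.0742, 0.077]
ee_rot: [3.135, 0.0, -1.351]
force: [0.6, -0.2, -1.8]
width: 0.0329
gripper_force: 24.9
```

```bash
python3 plan.py ".46,.0,.14,-77.5;.56,.16,.14,-10;.56,.16,.040,-10"
```

```text
t 6.1 [ 0.4162 -0.0742  0.077 ] -77.4
[0.46, 0.0, 0.14, -77.5] tx -0.252 ty -0.236 tz -0.252 twist 0.000 rows 2.6 0.0
[0.56, 0.16, 0.14, -10.0] tx -0.538 ty -0.529 tz -0.000 twist -0.375 rows 4.5 9.4
[0.56, 0.16, 0.04, -10.0] tx 0.000 ty 0.000 tz 0.400 twist -0.000 rows 2.4 0.0
```

```bash
python3 plan.py ".50,.01,.14,-45;.56,.16,.14,-10;.56,.16,.040,-10"
```

```text
t 6.1 [ 0.4162 -0.0742  0.077 ] -77.4
[0.5, 0.01, 0.14, -45.0] tx -0.256 ty -0.400 tz -0.252 twist -0.180 rows 3.2 4.5
[0.56, 0.16, 0.14, -10.0] tx -0.255 ty -0.594 tz -0.000 twist -0.194 rows 3.9 4.9
[0.56, 0.16, 0.04, -10.0] tx 0.000 ty 0.000 tz 0.400 twist -0.000 rows 2.4 0.0
```

Emit:
arm_command:
  commands:
    - {"tx": 0,"ty": 0,"tz": -0.12,"twist": 0}
    - {"tx": -0.05,"ty": -0.1,"tz": -0.24,"twist": -0.03}
    - {"tx": -0.13,"ty": -0.2,"tz": -0.24,"twist": -0.07}
    - {"tx": -0.2,"ty": -0.3,"tz": -0.24,"twist": -0.11}
    - {"tx": -0.26,"ty": -0.4,"tz": -0.24,"twist": -0.15}
    - {"tx": -0.26,"ty": -0.4,"tz": -0.24,"twist": -0.18}
    - {"tx": -0.26,"ty": -0.4,"tz": -0.24,"twist": -0.18}
    - {"tx": -0.26,"ty": -0.4,"tz": -0.24,"twist": -0.18}

```text
t: 6.77
eef_pos: [0.5012, 0.0114, 0.1382]
ee_rot: [3.14, 0.001, -0.788]
force: [-0.7, -0.3, -2.1]
width: 0.033
gripper_force: 24.9
```

Emit:
arm_command:
  commands:
    - {"tx": -0.04,"ty": -0.1,"tz": 0,"twist": -0.03}
    - {"tx": -0.09,"ty": -0.2,"tz": 0,"twist": -0.07}
    - {"tx": -0.13,"ty": -0.3,"tz": 0,"twist": -0.1}
    - {"tx": -0.17,"ty": -0.4,"tz": 0,"twist": -0.14}
    - {"tx": -0.22,"ty": -0.5,"tz": 0,"twist": -0.17}
    - {"tx": -0.26,"ty": -0.59,"tz": 0,"twist": -0.19}
    - {"tx": -0.26,"ty": -0.59,"tz": 0.0,"twist": -0.19}
    - {"tx": -0.26,"ty": -0.59,"tz": 0.05,"twist": -0.19}

```text
t: 7.43
eef_pos: [0.5614, 0.1628, 0.1281]
ee_rot: [-3.14, -0.002, -0.19]
force: [1.0, -0.4, -1.8]
width: 0.0328
gripper_force: 24.9
```

```bash
python3 plan.py ".56,.16,.0375,-10"
```

```text
t 7.43 [0.5614 0.1628 0.1281] -10.9
[0.56, 0.16, 0.0375, -10.0] tx -0.003 ty 0.012 tz 0.363 twist -0.005 rows 2.2 0.1
```

Emit:
arm_command:
  commands:
    - {"tx": 0,"ty": 0,"tz": 0.1,"twist": 0}
    - {"tx": 0,"ty": 0,"tz": 0.2,"twist": 0}
    - {"tx": 0,"ty": 0,"tz": 0.28,"twist": 0}
    - {"tx": 0,"ty": 0,"tz": 0.32,"twist": 0}
    - {"tx": 0,"ty": 0,"tz": 0.335,"twist": 0}
    - {"tx": 0,"ty": 0,"tz": 0.345,"twist": 0}
    - {"tx": 0,"ty": 0,"tz": 0.35,"twist": 0}
    - {"tx": 0,"ty": 0,"tz": 0.35,"twist": 0}

```text
t: 8.1
eef_pos: [0.561, 0.162, 0.04]
ee_rot: [-3.141, -0.001, -0.189]
force: [-0.0, -0.1, -1.6]
width: 0.0327
gripper_force: 24.9
```

Emit:
arm_command:
  commands:
    - {"tx": 0,"ty": 0,"tz": 0.004,"twist": 0}
    - {"tx": 0,"ty": 0,"tz": 0.008,"twist": 0}
    - {"tx": 0,"ty": 0,"tz": 0.01,"twist": 0}
    - {"tx": 0,"ty": 0,"tz": 0.012,"twist": 0}
    - {"tx": 0,"ty": 0,"tz": 0.012,"twist": 0}
    - {"tx": 0,"ty": 0,"tz": 0.012,"twist": 0}
    - {"tx": 0,"ty": 0,"tz": 0.012,"twist": 0}
    - {"tx": 0,"ty": 0,"tz": 0.012,"twist": 0}

```text
t: 8.77
eef_pos: [0.5607, 0.162, 0.0367]
ee_rot: [-3.141, -0.001, -0.188]
force: [-2.3, 0.4, 5.7]
width: 0.0331
gripper_force: 24.9
```

Emit:
arm_command:
  commands:
    - {"tx": 0,"ty": 0,"tz": 0,"twist": 0}
    - {"tx": 0,"ty": 0,"tz": 0,"twist": 0}
    - {"tx": 0,"ty": 0,"tz": 0,"twist": 0}
    - {"tx": 0,"ty": 0,"tz": 0,"twist": 0}
    - {"tx": 0,"ty": 0,"tz": -0.1,"twist": 0}
    - {"tx": 0,"ty": 0,"tz": -0.2,"twist": 0}
    - {"tx": 0,"ty": 0,"tz": -0.35,"twist": 0}
    - {"tx": 0,"ty": 0,"tz": -0.4,"twist": 0}
  claw: 0.75

```text
t: 9.43
eef_pos: [0.5625, 0.1626, 0.1408]
ee_rot: [-3.139, -0.005, -0.187]
force: [0.9, 0.3, 0.4]
width: 0.0656
gripper_force: 0.0
```

```bash
python3 plan.py ".545,.01,.14,-60;.686,-.014,.09,-90;.686,-.014,.006,-90"
```

```text
t 9.43 [0.5625 0.1626 0.1408] -10.7
[0.545, 0.01, 0.14, -60.0] tx 0.045 ty 0.613 tz 0.003 twist 0.274 rows 3.7 6.9
[0.686, -0.014, 0.09, -90.0] tx 0.365 ty -0.440 tz 0.200 twist 0.167 rows 3.6 4.2
[0.686, -0.014, 0.006, -90.0] tx 0.000 ty 0.000 tz 0.336 twist -0.000 rows 2.0 0.0
```

Emit:
arm_command:
  commands:
    - {"tx": 0.01,"ty": 0.1,"tz": 0,"twist": 0.04}
    - {"tx": 0.02,"ty": 0.2,"tz": 0,"twist": 0.08}
    - {"tx": 0.03,"ty": 0.3,"tz": 0,"twist": 0.12}
    - {"tx": 0.03,"ty": 0.4,"tz": 0,"twist": 0.16}
    - {"tx": 0.04,"ty": 0.5,"tz": 0,"twist": 0.2}
    - {"tx": 0.045,"ty": 0.61,"tz": 0,"twist": 0.24}
    - {"tx": 0.045,"ty": 0.61,"tz": 0,"twist": 0.274}
    - {"tx": 0.045,"ty": 0.61,"tz": 0,"twist": 0.274}

```text
t: 10.1
eef_pos: [0.5427, 0.0086, 0.1361]
ee_rot: [3.142, 0.0, -1.056]
force: [0.7, 1.1, 0.2]
width: 0.0662
gripper_force: 0.0
```

Emit:
arm_command:
  commands:
    - {"tx": 0.06,"ty": -0.07,"tz": 0,"twist": 0.04}
    - {"tx": 0.12,"ty": -0.15,"tz": 0,"twist": 0.08}
    - {"tx": 0.18,"ty": -0.22,"tz": 0.05,"twist": 0.12}
    - {"tx": 0.24,"ty": -0.3,"tz": 0.1,"twist": 0.167}
    - {"tx": 0.3,"ty": -0.37,"tz": 0.15,"twist": 0.167}
    - {"tx": 0.365,"ty": -0.44,"tz": 0.2,"twist": 0.167}
    - {"tx": 0.365,"ty": -0.44,"tz": 0.2,"twist": 0.167}
    - {"tx": 0.365,"ty": -0.44,"tz": 0.2,"twist": 0.167}

```text
t: 10.77
eef_pos: [0.6839, -0.0141, 0.0839]
ee_rot: [3.139, -0.001, -1.57]
force: [0.6, -0.2, 0.1]
width: 0.0659
gripper_force: 0.0
```

```bash
python3 - <<'E'
from ov import *
s=grab_frame("side")[:,:,::-1].copy();t=grab_frame("top")[:,:,::-1].copy()
cv2.imwrite("pics/g2.png",np.hstack([crop(s,"side",230,140,160,160,2.5,[]),crop(t,"top",260,120,140,140,20/7,[])]))
E
python3 plan.py ".686,-.014,.006,-90"
```

```text
t 10.87 [ 0.6835 -0.0138  0.0859] -90.0
[0.686, -0.014, 0.006, -90.0] tx 0.001 ty -0.010 tz 0.320 twist -0.000 rows 1.9 0.0
```

View pics/g2.png

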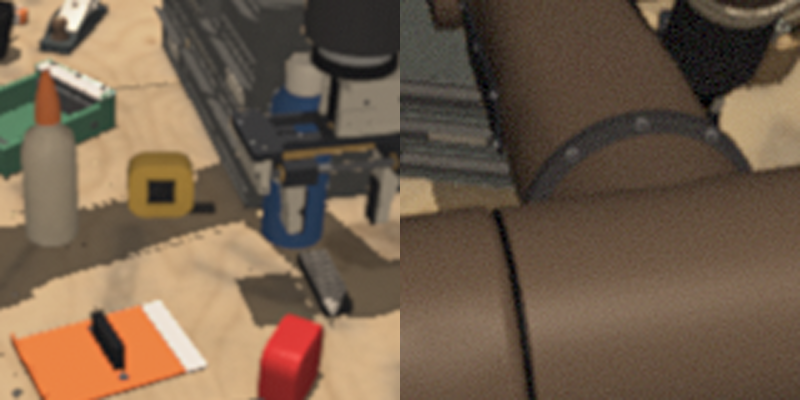

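The tape stands upright at about (160,185) in the side crop. The hex set lies below the open fingers, at about (325,283).

```bash
python3 -c "
from h import *
print(proj([[.686,-.004,.012],[.684,-.014,.012],[.676,-.004,.012]],'side').round(1), proj([[.686,-.004,.012]],'top').round(1))
r=regions_of('hex_set','side');print([(d['rect'],d['score'],np.argwhere(d['region']).mean(0)[::-1]) for d in r])"
```

```text
[[360.9 251.3]
 [361.5 253.9]
 [356.9 251.8]] [[349.3 179.2]]
[([349.6, 241.3, 371.0, 263.2], 0.89, array([359.22089552, 251.5641791 ])), ([234.7, 259.9, 311.5, 304.0], 0.74, array([272.21915104, 281.70977295]))]
```

Emit:
arm_command:
  commands:
    - {"tx": 0,"ty": 0,"tz": 0.1,"twist": 0}
    - {"tx": 0,"ty": 0,"tz": 0.2,"twist": 0}
    - {"tx": 0,"ty": 0,"tz": 0.27,"twist": 0}
    - {"tx": 0,"ty": 0,"tz": 0.3,"twist": 0}
    - {"tx": 0,"ty": 0,"tz": 0.32,"twist": 0}
    - {"tx": 0,"ty": 0,"tz": 0.32,"twist": 0}
    - {"tx": 0,"ty": 0,"tz": 0.32,"twist": 0}
    - {"tx": 0,"ty": 0,"tz": 0.32,"twist": 0}

```text
t: 11.58
eef_pos: [0.6848, -0.014, 0.0077]
ee_rot: [-3.139, 0.0, -1.573]
force: [0.6, 0.1, 0.5]
width: 0.0658
gripper_force: 0.0
```

Emit:
arm_command:
  commands:
    - {"tx": 0,"ty": 0,"tz": 0,"twist": 0}
    - {"tx": 0,"ty": 0,"tz": 0,"twist": 0}
    - {"tx": 0,"ty": 0,"tz": 0,"twist": 0}
    - {"tx": 0,"ty": 0,"tz": 0,"twist": 0}
    - {"tx": 0,"ty": 0,"tz": 0,"twist": 0}
    - {"tx": 0,"ty": 0,"tz": 0,"twist": 0}
    - {"tx": 0,"ty": 0,"tz": -0.1,"twist": 0}
    - {"tx": 0,"ty": 0,"tz": -0.2,"twist": 0}
  claw: 0
  grip_force: 30

```text
t: 12.25
eef_pos: [0.6821, -0.0146, 0.0544]
ee_rot: [3.137, -0.001, -1.574]
force: [-0.5, -0.4, -1.4]
width: 0.0296
gripper_force: 29.9
```

```bash
python3 plan.py ".56,-.015,.25,-90;.51,.14,.26,-125;.427,.35,.24,-147;.427,.350,.08,-147"
```

```text
t 12.25 [ 0.6821 -0.0146  0.0544] -90.2
[0.56, -0.015, 0.25, -90.0] tx 0.003 ty 0.488 tz -0.782 twist -0.001 rows 5.5 0.0
[0.51, 0.14, 0.26, -125.0] tx -0.620 ty 0.200 tz -0.040 twist 0.194 rows 3.9 4.9
[0.427, 0.35, 0.24, -147.0] tx -0.498 ty 0.754 tz 0.080 twist 0.122 rows 5.4 3.1
[0.427, 0.35, 0.08, -147.0] tx 0.000 ty 0.000 tz 0.640 twist -0.000 rows 3.8 0.0
```

Emit:
arm_command:
  commands:
    - {"tx": 0,"ty": 0,"tz": -0.13,"twist": 0}
    - {"tx": 0,"ty": 0.08,"tz": -0.26,"twist": 0}
    - {"tx": 0,"ty": 0.18,"tz": -0.39,"twist": 0}
    - {"tx": 0,"ty": 0.28,"tz": -0.52,"twist": 0}
    - {"tx": 0,"ty": 0.38,"tz": -0.65,"twist": 0}
    - {"tx": 0,"ty": 0.49,"tz": -0.77,"twist": 0}
    - {"tx": 0,"ty": 0.49,"tz": -0.77,"twist": 0}
    - {"tx": 0,"ty": 0.49,"tz": -0.77,"twist": 0}

```text
t: 12.92
eef_pos: [0.5612, -0.0137, 0.2514]
ee_rot: [-3.136, 0.002, -1.573]
force: [1.4, 0.5, -3.1]
width: 0.0294
gripper_force: 29.9
```

Emit:
arm_command:
  commands:
    - {"tx": -0.12,"ty": 0.04,"tz": -0.04,"twist": 0.03}
    - {"tx": -0.24,"ty": 0.08,"tz": -0.04,"twist": 0.07}
    - {"tx": -0.36,"ty": 0.12,"tz": -0.04,"twist": 0.11}
    - {"tx": -0.48,"ty": 0.16,"tz": -0.04,"twist": 0.15}
    - {"tx": -0.62,"ty": 0.2,"tz": -0.04,"twist": 0.194}
    - {"tx": -0.62,"ty": 0.2,"tz": -0.04,"twist": 0.194}
    - {"tx": -0.62,"ty": 0.2,"tz": -0.04,"twist": 0.194}
    - {"tx": -0.62,"ty": 0.2,"tz": -0.04,"twist": 0.194}

```text
t: 13.58
eef_pos: [0.5115, 0.1413, 0.2571]
ee_rot: [3.141, -0.002, -2.18]
force: [0.1, 0.8, -1.1]
width: 0.0291
gripper_force: 29.9
```

Emit:
arm_command:
  commands:
    - {"tx": -0.08,"ty": 0.12,"tz": 0,"twist": 0.02}
    - {"tx": -0.16,"ty": 0.24,"tz": 0,"twist": 0.04}
    - {"tx": -0.24,"ty": 0.36,"tz": 0,"twist": 0.06}
    - {"tx": -0.32,"ty": 0.48,"tz": 0,"twist": 0.08}
    - {"tx": -0.41,"ty": 0.62,"tz": 0.04,"twist": 0.1}
    - {"tx": -0.5,"ty": 0.75,"tz": 0.08,"twist": 0.122}
    - {"tx": -0.5,"ty": 0.75,"tz": 0.08,"twist": 0.122}
    - {"tx": -0.5,"ty": 0.75,"tz": 0.08,"twist": 0.122}

```text
t: 14.25
eef_pos: [0.4297, 0.3517, 0.2367]
ee_rot: [-3.14, -0.003, -2.563]
force: [0.8, 0.0, -1.2]
width: 0.0297
gripper_force: 29.9
```

```bash
python3 plan.py ".427,.350,.08,-147;.427,.35,.014,-147"
```

```text
t 14.25 [0.4297 0.3517 0.2367] -146.9
[0.427, 0.35, 0.08, -147.0] tx 0.013 ty 0.000 tz 0.627 twist 0.001 rows 3.8 0.0
[0.427, 0.35, 0.014, -147.0] tx 0.000 ty 0.000 tz 0.264 twist -0.000 rows 1.6 0.0
```

Go down to z≈0.08 first and check with the side camera, then lower.

Emit:
arm_command:
  commands:
    - {"tx": 0.01,"ty": 0,"tz": 0.12,"twist": 0}
    - {"tx": 0.01,"ty": 0,"tz": 0.25,"twist": 0}
    - {"tx": 0.01,"ty": 0,"tz": 0.38,"twist": 0}
    - {"tx": 0.01,"ty": 0,"tz": 0.5,"twist": 0}
    - {"tx": 0.01,"ty": 0,"tz": 0.6,"twist": 0}
    - {"tx": 0.01,"ty": 0,"tz": 0.63,"twist": 0}
    - {"tx": 0.01,"ty": 0,"tz": 0.63,"twist": 0}
    - {"tx": 0.01,"ty": 0,"tz": 0.63,"twist": 0}

```text
t: 14.92
eef_pos: [0.4291, 0.3494, 0.0818]
ee_rot: [-3.141, 0.0, -2.566]
force: [-0.7, 0.6, -0.0]
width: 0.0294
gripper_force: 29.9
```

```bash
python3 - <<'E'
from ov import *
s=grab_frame("side")[:,:,::-1].copy();t=grab_frame("top")[:,:,::-1].copy()
p=get_state();x,y,z=p["eef_pos"];a=p["ee_rot"][2];print(x,y,z,a)
H=[(place(bx(-62.5,42.5,-15,15,0,19),(x,y,a),z-.008),(0,0,255))]
cv2.imwrite("pics/g3.png",np.hstack([crop(s,"side",180,100,130,130,3,H),crop(t,"top",170,180,100,100,3.9,H)]))
E
python3 plan.py ".427,.35,.014,-147"
```

```text
0.42920821711194573 0.3505017562482057 0.08289926778376333 -2.56609077336412
t 15.02 [0.4292 0.3505 0.0829] -147.0
[0.427, 0.35, 0.014, -147.0] tx 0.009 ty 0.003 tz 0.276 twist -0.000 rows 1.7 0.0
```

View pics/g3.png

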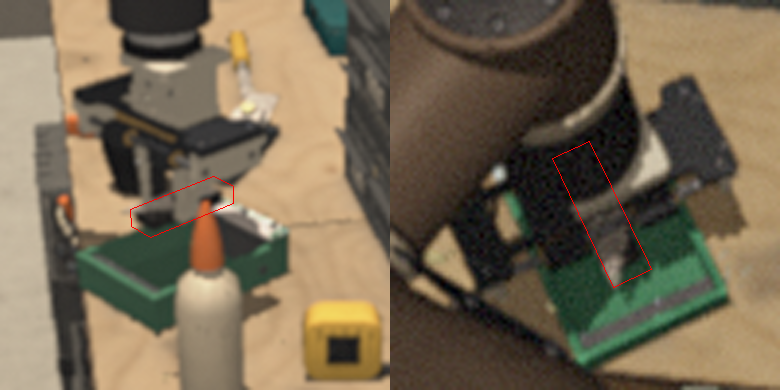

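The hex set's near end shows at about (140,220) in the side crop and (610,280) in the top crop. That agrees with the predicted outline and lies inside the compartment, so I lower and release it.

Emit:
arm_command:
  commands:
    - {"tx": 0.01,"ty": 0,"tz": 0.06,"twist": 0}
    - {"tx": 0.01,"ty": 0,"tz": 0.12,"twist": 0}
    - {"tx": 0.01,"ty": 0,"tz": 0.18,"twist": 0}
    - {"tx": 0.01,"ty": 0,"tz": 0.23,"twist": 0}
    - {"tx": 0.01,"ty": 0,"tz": 0.255,"twist": 0}
    - {"tx": 0.01,"ty": 0,"tz": 0.27,"twist": 0}
    - {"tx": 0.01,"ty": 0,"tz": 0.28,"twist": 0}
    - {"tx": 0.01,"ty": 0,"tz": 0.28,"twist": 0}

```text
t: 15.68
eef_pos: [0.4262, 0.3489, 0.0116]
ee_rot: [3.141, 0.001, -2.566]
force: [-0.1, -0.2, -1.3]
width: 0.0296
gripper_force: 29.9
```

Emit:
arm_command:
  commands:
    - {"tx": 0,"ty": 0,"tz": 0,"twist": 0}
    - {"tx": 0,"ty": 0,"tz": 0,"twist": 0}
    - {"tx": 0,"ty": 0,"tz": 0,"twist": 0}
    - {"tx": 0,"ty": 0,"tz": 0,"twist": 0}
    - {"tx": 0,"ty": 0,"tz": -0.1,"twist": 0}
    - {"tx": 0,"ty": 0,"tz": -0.25,"twist": 0}
    - {"tx": 0,"ty": 0,"tz": -0.4,"twist": 0}
    - {"tx": 0,"ty": 0,"tz": -0.56,"twist": 0}
  claw: 0.65

```text
t: 16.35
eef_pos: [0.4255, 0.3478, 0.1524]
ee_rot: [-3.141, -0.001, -2.566]
force: [0.5, 1.3, -0.3]
width: 0.0569
gripper_force: 0.0
```

```bash
python3 plan.py ".427,.35,.25,-147;.50,.16,.25,-147"
```

```text
t 16.35 [0.4255 0.3478 0.1524] -147.0
[0.427, 0.35, 0.25, -147.0] tx -0.010 ty 0.004 tz -0.391 twist -0.000 rows 2.3 0.0
[0.5, 0.16, 0.25, -147.0] tx 0.169 ty -0.796 tz -0.000 twist -0.000 rows 4.9 0.0
```

Emit:
arm_command:
  commands:
    - {"tx": 0,"ty": 0,"tz": -0.15,"twist": 0}
    - {"tx": 0,"ty": 0,"tz": -0.3,"twist": 0}
    - {"tx": 0,"ty": -0.05,"tz": -0.39,"twist": 0}
    - {"tx": 0.05,"ty": -0.2,"tz": -0.39,"twist": 0}
    - {"tx": 0.09,"ty": -0.36,"tz": -0.39,"twist": 0}
    - {"tx": 0.13,"ty": -0.52,"tz": -0.39,"twist": 0}
    - {"tx": 0.17,"ty": -0.68,"tz": -0.39,"twist": 0}
    - {"tx": 0.17,"ty": -0.8,"tz": -0.39,"twist": 0}
  claw: 1.0

```text
t: 17.02
eef_pos: [0.4986, 0.1546, 0.2494]
ee_rot: [3.141, 0.001, -2.566]
force: [0.8, 0.3, -0.6]
width: 0.0876
gripper_force: 0.0
```

```bash
python3 - <<'E'
from h import *
grab_frame("side");grab_frame("top");r=np.radians
M={}
for c in("side","top"):
    R=regions_of("cover_panel",c);print(c,[(np.round(d["rect"]).tolist(),round(d["score"],2),d["region"].sum()) for d in R[:2]])
    if R and R[0]["region"].sum()>1000:M[c]=R[0]["region"].astype(float)
P=bx(-75,75,-50,50,0,5)
for c in M: print(c,fit(P,(.459,-.0605,r(12.5)),{c:M[c]}))
E
python3 plan.py ".462,-.03,.2,-167.5;.459,-.0605,.08,-167.5;.459,-.0605,.01,-167.5"
```

```text
side [([235.0, 261.0, 313.0, 304.0], 0.62, np.int64(2124))]
top [([344.0, 229.0, 386.0, 276.0], 0.92, np.int64(1583)), ([197.0, 222.0, 233.0, 274.0], 0.33, np.int64(692))]
side (array([ 0.45914309, -0.05895281,  0.21914278]), np.float64(70.61960784313726), np.float64(2124.0))
top (array([ 0.45961737, -0.06096752,  0.21945453]), np.float64(50.03137254901961), np.float64(1583.0))
t 17.22 [0.4993 0.1567 0.2487] -147.2
[0.462, -0.03, 0.2, -167.5] tx 0.530 ty -0.547 tz 0.195 twist 0.113 rows 4.7 2.8
[0.459, -0.0605, 0.08, -167.5] tx 0.038 ty -0.117 tz 0.480 twist -0.000 rows 3.0 0.0
[0.459, -0.0605, 0.01, -167.5] tx 0.000 ty 0.000 tz 0.280 twist -0.000 rows 1.7 0.0
```

Emit:
arm_command:
  commands:
    - {"tx": 0.11,"ty": -0.11,"tz": 0,"twist": 0.03}
    - {"tx": 0.22,"ty": -0.22,"tz": 0,"twist": 0.06}
    - {"tx": 0.33,"ty": -0.33,"tz": 0,"twist": 0.09}
    - {"tx": 0.43,"ty": -0.44,"tz": 0.05,"twist": 0.113}
    - {"tx": 0.53,"ty": -0.55,"tz": 0.15,"twist": 0.113}
    - {"tx": 0.53,"ty": -0.55,"tz": 0.2,"twist": 0.113}
    - {"tx": 0.53,"ty": -0.55,"tz": 0.2,"twist": 0.113}
    - {"tx": 0.53,"ty": -0.55,"tz": 0.2,"twist": 0.113}

```text
t: 17.88
eef_pos: [0.4627, -0.0295, 0.1987]
ee_rot: [-3.141, -0.001, -2.921]
force: [-0.1, 0.5, 0.5]
width: 0.0877
gripper_force: 0.0
```

Emit:
arm_command:
  commands:
    - {"tx": 0.02,"ty": -0.06,"tz": 0.13,"twist": 0}
    - {"tx": 0.04,"ty": -0.12,"tz": 0.26,"twist": 0}
    - {"tx": 0.04,"ty": -0.12,"tz": 0.39,"twist": 0}
    - {"tx": 0.04,"ty": -0.12,"tz": 0.48,"twist": 0}
    - {"tx": 0.04,"ty": -0.12,"tz": 0.5,"twist": 0}
    - {"tx": 0.04,"ty": -0.12,"tz": 0.5,"twist": 0}
    - {"tx": 0.04,"ty": -0.12,"tz": 0.5,"twist": 0}
    - {"tx": 0.04,"ty": -0.12,"tz": 0.5,"twist": 0}

```text
t: 18.55
eef_pos: [0.4614, -0.0604, 0.0754]
ee_rot: [-3.141, 0.003, -2.92]
force: [0.3, 0.1, 0.8]
width: 0.0873
gripper_force: 0.0
```

```bash
python3 plan.py ".459,-.060,.01,-167.5"
```

```text
t 18.55 [ 0.4614 -0.0604  0.0754] -167.3
[0.459, -0.06, 0.01, -167.5] tx 0.009 ty 0.003 tz 0.262 twist 0.001 rows 1.6 0.0
```

Emit:
arm_command:
  commands:
    - {"tx": 0.01,"ty": 0,"tz": 0.08,"twist": 0}
    - {"tx": 0.01,"ty": 0,"tz": 0.15,"twist": 0}
    - {"tx": 0.01,"ty": 0,"tz": 0.21,"twist": 0}
    - {"tx": 0.01,"ty": 0,"tz": 0.24,"twist": 0}
    - {"tx": 0.01,"ty": 0,"tz": 0.26,"twist": 0}
    - {"tx": 0.01,"ty": 0,"tz": 0.26,"twist": 0}
    - {"tx": 0.01,"ty": 0,"tz": 0.26,"twist": 0}
    - {"tx": 0.01,"ty": 0,"tz": 0.26,"twist": 0}

```text
t: 19.22
eef_pos: [0.4579, -0.0617, 0.0095]
ee_rot: [-3.142, 0.002, -2.921]
force: [0.5, 0.3, -0.0]
width: 0.0873
gripper_force: 0.0
```

Emit:
arm_command:
  commands:
    - {"tx": 0,"ty": 0,"tz": 0,"twist": 0}
    - {"tx": 0,"ty": 0,"tz": 0,"twist": 0}
    - {"tx": 0,"ty": 0,"tz": 0,"twist": 0}
    - {"tx": 0,"ty": 0,"tz": 0,"twist": 0}
    - {"tx": 0,"ty": 0,"tz": 0,"twist": 0}
    - {"tx": 0,"ty": 0,"tz": 0,"twist": 0}
    - {"tx": 0,"ty": 0,"tz": 0,"twist": 0}
    - {"tx": 0,"ty": 0,"tz": -0.05,"twist": 0}
  claw: 0
  grip_force: 20

```text
t: 19.88
eef_pos: [0.4554, -0.0622, 0.0194]
ee_rot: [3.141, -0.004, -2.922]
force: [0.9, -0.2, -3.9]
width: 0.0557
gripper_force: 20.0
```

Emit:
arm_command:
  commands:
    - {"tx": 0,"ty": 0,"tz": -0.1,"twist": 0}
    - {"tx": 0,"ty": 0,"tz": -0.2,"twist": 0}
    - {"tx": 0,"ty": 0,"tz": -0.3,"twist": 0}
    - {"tx": 0,"ty": 0,"tz": -0.4,"twist": 0}
    - {"tx": 0,"ty": 0,"tz": -0.5,"twist": 0}
    - {"tx": 0,"ty": 0,"tz": -0.6,"twist": 0}
    - {"tx": 0,"ty": 0,"tz": -0.7,"twist": 0}
    - {"tx": 0,"ty": 0,"tz": -0.8,"twist": 0}

```text
t: 20.55
eef_pos: [0.4562, -0.062, 0.2218]
ee_rot: [3.141, -0.001, -2.921]
force: [0.7, 0.4, -3.4]
width: 0.0559
gripper_force: 20.0
```

```bash
python3 - <<'E'
from ov import *
s=grab_frame("side")[:,:,::-1].copy();r=np.radians
p=get_state();x,y,z=p["eef_pos"];a=p["ee_rot"][2]-np.pi;print(x,y,z,np.degrees(a),p["width"])
H=[(place(bx(-75,75,-50,50,0,5),(x,y,a),z-.010),(255,0,0))]
cv2.imwrite("pics/g4.png",crop(s,"side",200,130,160,160,3.5,H))
E
python3 plan.py ".50,.16,.26,-147;.4,.335,.26,-147"
```

```text
0.4589142195168268 -0.062050434790465084 0.22689266210782422 -347.32538217668525 0.05598123893277964
t 20.6 [ 0.4589 -0.0621  0.2269] -167.3
[0.5, 0.16, 0.26, -147.0] tx -0.355 ty 0.830 tz -0.132 twist -0.113 rows 5.5 2.8
[0.4, 0.335, 0.26, -147.0] tx -0.046 ty 0.805 tz -0.000 twist -0.000 rows 4.8 0.0
```

View pics/g4.png

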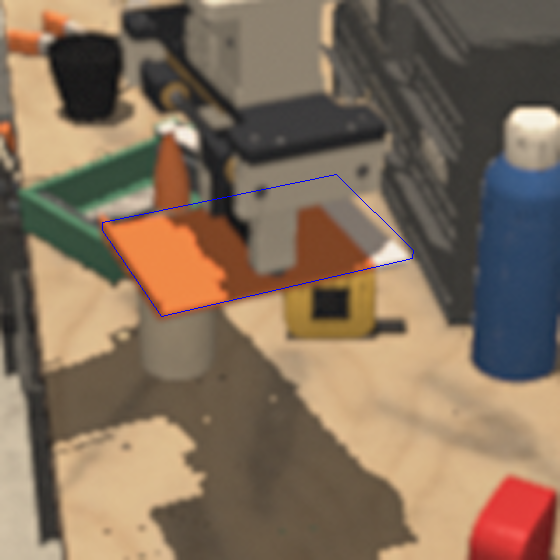

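The panel hangs level in the grip, and its predicted outline matches at (105..410, 175..315) in the crop. It clears the glue bottle behind it, so I carry it to the box.

Emit:
arm_command:
  commands:
    - {"tx": 0,"ty": 0,"tz": -0.12,"twist": 0}
    - {"tx": -0.05,"ty": 0.13,"tz": -0.14,"twist": -0.02}
    - {"tx": -0.11,"ty": 0.27,"tz": -0.14,"twist": -0.04}
    - {"tx": -0.17,"ty": 0.41,"tz": -0.14,"twist": -0.06}
    - {"tx": -0.23,"ty": 0.55,"tz": -0.14,"twist": -0.08}
    - {"tx": -0.29,"ty": 0.69,"tz": -0.14,"twist": -0.1}
    - {"tx": -0.35,"ty": 0.83,"tz": -0.14,"twist": -0.113}
    - {"tx": -0.35,"ty": 0.83,"tz": -0.14,"twist": -0.113}

```text
t: 21.27
eef_pos: [0.4979, 0.1649, 0.2547]
ee_rot: [3.141, -0.0, -2.56]
force: [2.1, -0.8, -3.8]
width: 0.0557
gripper_force: 20.0
```

```bash
python3 plan.py ".4153,.3424,.26,-146.8;.4153,.3424,.08,-146.8"
```

```text
t 21.27 [0.4979 0.1649 0.2547] -146.7
[0.4153, 0.3424, 0.26, -146.8] tx -0.113 ty 0.775 tz -0.021 twist 0.001 rows 4.7 0.0
[0.4153, 0.3424, 0.08, -146.8] tx 0.000 ty 0.000 tz 0.720 twist -0.000 rows 4.3 0.0
```

Emit:
arm_command:
  commands:
    - {"tx": -0.02,"ty": 0.13,"tz": 0,"twist": 0}
    - {"tx": -0.04,"ty": 0.27,"tz": 0,"twist": 0}
    - {"tx": -0.06,"ty": 0.4,"tz": 0,"twist": 0}
    - {"tx": -0.08,"ty": 0.54,"tz": 0,"twist": 0}
    - {"tx": -0.1,"ty": 0.67,"tz": 0,"twist": 0}
    - {"tx": -0.11,"ty": 0.76,"tz": 0,"twist": 0}
    - {"tx": -0.11,"ty": 0.77,"tz": 0,"twist": 0}
    - {"tx": -0.11,"ty": 0.77,"tz": 0.05,"twist": 0}

```text
t: 21.93
eef_pos: [0.4152, 0.3381, 0.2445]
ee_rot: [3.141, 0.002, -2.564]
force: [0.4, 0.3, -3.2]
width: 0.056
gripper_force: 20.0
```

Emit:
arm_command:
  commands:
    - {"tx": 0,"ty": 0,"tz": 0.12,"twist": 0}
    - {"tx": 0,"ty": 0,"tz": 0.24,"twist": 0}
    - {"tx": 0,"ty": 0,"tz": 0.36,"twist": 0}
    - {"tx": 0,"ty": 0,"tz": 0.48,"twist": 0}
    - {"tx": 0,"ty": 0,"tz": 0.58,"twist": 0}
    - {"tx": 0,"ty": 0,"tz": 0.66,"twist": 0}
    - {"tx": 0,"ty": 0,"tz": 0.7,"twist": 0}
    - {"tx": 0,"ty": 0,"tz": 0.7,"twist": 0}

```text
t: 22.6
eef_pos: [0.4144, 0.3342, 0.0659]
ee_rot: [-3.14, -0.005, -2.567]
force: [0.2, -0.9, -2.8]
width: 0.056
gripper_force: 20.0
```

```bash
python3 plan.py ".4153,.3424,.055,-146.8"
python3 - <<'E'
from ov import *
s=grab_frame("side")[:,:,::-1].copy();t=grab_frame("top")[:,:,::-1].copy()
p=get_state();x,y,z=p["eef_pos"];a=p["ee_rot"][2]-np.pi
r=np.radians;B=[(place(q,(.4387,.3577,r(33.2))),(255,0,255)) for q in(bx(-86,88,-62,62,39,39),bx(62,88,-62,62,50,50))]
H=[(place(bx(-75,75,-50,50,0,5),(x,y,a),z-.010),(255,0,0))]
cv2.imwrite("pics/g5.png",np.hstack([crop(s,"side",190,110,100,100,4,H+B),crop(t,"top",180,195,100,100,4,H+B)]))
E
```

```text
t 22.6 [0.4144 0.3342 0.0659] -147.1
[0.4153, 0.3424, 0.055, -146.8] tx -0.021 ty 0.025 tz 0.044 twist -0.002 rows 0.3 0.0
```

View pics/g5.png

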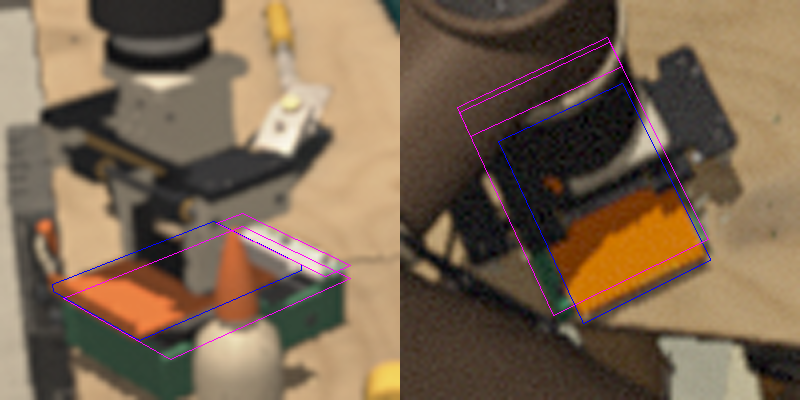

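The panel hovers level over the box's near part, but it sits about 6 mm too far to the -y side in the top crop. I correct that and lower it to just above the wall.

Emit:
arm_command:
  commands:
    - {"tx": -0.01,"ty": 0.015,"tz": 0.02,"twist": 0}
    - {"tx": -0.02,"ty": 0.025,"tz": 0.04,"twist": 0}
    - {"tx": -0.02,"ty": 0.025,"tz": 0.04,"twist": 0}
    - {"tx": -0.02,"ty": 0.025,"tz": 0.04,"twist": 0}
    - {"tx": -0.02,"ty": 0.025,"tz": 0.04,"twist": 0}
    - {"tx": -0.02,"ty": 0.025,"tz": 0.04,"twist": 0}
    - {"tx": -0.02,"ty": 0.025,"tz": 0.04,"twist": 0}
    - {"tx": -0.02,"ty": 0.025,"tz": 0.04,"twist": 0}

```text
t: 23.37
eef_pos: [0.4163, 0.3441, 0.0588]
ee_rot: [3.141, 0.0, -2.566]
force: [0.1, 0.2, -3.7]
width: 0.0556
gripper_force: 20.0
```

```bash
cat > rel.py <<'E'
from h import *
# measured TCP in box axes (mm), mean of a few readings is given by the single state here
s=get_state();d=s["eef_pos"]-[.4387,.3577,0];a=np.radians(33.2)
c,q=np.cos(a),np.sin(a)
print("t %.2f box x %.1f y %.1f z %.1f yaw err %.2f"%(s["t"],*(1e3*np.array([d@[c,q,0],d@[-q,c,0],d[2]])),np.degrees(s["ee_rot"][2])+180-33.2),"F",s["force"].round(1),"M",s["moment"].round(2),"w",s["width"].round(4))
E
python3 rel.py
python3 - <<'E'
from h import *
t=grab_frame("top");r=np.radians
for c in("top",):
    for d in regions_of("cover_panel",c)[:1]:
        m=d["region"];print(m.sum(),d["rect"],d["score"])
        x,y,z=get_state()["eef_pos"];a=get_state()["ee_rot"][2]-np.pi
        S=sil(place(bx(-75,75,-50,50,0,5),(x,y,a),z-.01),c)>.5
        print("outside model",(m&~S).sum(),np.argwhere(m&~S).mean(0))
        # side-edge/pull-edge best shift of the model by boundary agreement
        g=np.zeros((420,560),np.uint8);g[m]=1
        cn=max(cv2.findContours(g,cv2.RETR_EXTERNAL,cv2.CHAIN_APPROX_NONE)[0],key=len)[:,0]
        W=np.array([onz(p,c,z-.005) for p in cn])[:,:2]-[x,y]
        b=np.c_[W@[np.cos(a),np.sin(a)],W@[-np.sin(a),np.cos(a)]]*1e3
        print("panel-frame extents from TCP: xmin",np.percentile(b[:,0],[1,5,15]).round(1),"ymin",np.percentile(b[:,1],[1,10,25]).round(1),"ymax",np.percentile(b[:,1],[75,90,99]).round(1))
E
```

```text
713 [215.4, 241.7, 251.9, 274.1] 0.95
outside model 3 [270. 220.]
panel-frame extents from TCP: xmin [-71.9 -71.2 -70.5] ymin [-48.3 -46.9 -32.9] ymax [36.2 49.3 50.9]Traceback (most recent call last):
  File "rel.py", line 5, in <module>
    print("t %.2f box x %.1f y %.1f z %.1f yaw err %.2f"%(s["t"],*(1e3*np.array([d@[c,q,0],d@[-q,c,0],d[2]])),np.degrees(s["ee_rot"][2])+180-33.2),"F",s["force"].round(1),"M",s["moment"].round(2),"w",s["width"].round(4))
                                                                                                                                                                                                        ^^^^^^^^^^^^^^^^
AttributeError: 'float' object has no attribute 'round'
```

```bash
sed -i 's/s\["width"\].round(4)/round(s["width"],4)/' rel.py; python3 rel.py
```

```text
t 23.47 box x -26.2 y 0.9 z 58.7 yaw err -0.23 F [-0.3 -0.  -2.9] M [ 0.11 -0.14  0.01] w 0.0559
```

Emit:
arm_command:
  commands:
    - {"tx": 0,"ty": -0.006,"tz": 0.012,"twist": 0}
    - {"tx": 0,"ty": -0.006,"tz": 0.024,"twist": 0}
    - {"tx": 0,"ty": -0.006,"tz": 0.032,"twist": 0}
    - {"tx": 0,"ty": -0.006,"tz": 0.038,"twist": 0}
    - {"tx": 0,"ty": -0.006,"tz": 0.043,"twist": 0}
    - {"tx": 0,"ty": -0.006,"tz": 0.048,"twist": 0}
    - {"tx": 0,"ty": -0.006,"tz": 0.052,"twist": 0}
    - {"tx": 0,"ty": -0.006,"tz": 0.052,"twist": 0}

```text
t: 24.13
eef_pos: [0.4175, 0.3431, 0.0458]
ee_rot: [-3.142, 0.001, -2.566]
force: [2.5, -2.0, 1.3]
width: 0.056
gripper_force: 20.0
```

```bash
python3 rel.py
```

```text
t 24.13 box x -25.7 y -0.6 z 45.8 yaw err -0.21 F [ 2.5 -2.   1.3] M [-0.32 -0.61  0.  ] w 0.056
```

Emit:
arm_command:
  commands:
    - {"tx": 0,"ty": -0.004,"tz": -0.008,"twist": 0}
    - {"tx": 0,"ty": -0.008,"tz": -0.01,"twist": 0}
    - {"tx": 0,"ty": -0.008,"tz": -0.004,"twist": 0}
    - {"tx": 0,"ty": -0.008,"tz": 0,"twist": 0}
    - {"tx": 0,"ty": -0.008,"tz": 0.004,"twist": 0}
    - {"tx": 0,"ty": -0.008,"tz": 0.006,"twist": 0}
    - {"tx": 0,"ty": -0.008,"tz": 0.006,"twist": 0}
    - {"tx": 0,"ty": -0.008,"tz": 0.006,"twist": 0}

```text
t: 24.8
eef_pos: [0.4185, 0.3415, 0.0443]
ee_rot: [3.142, 0.001, -2.566]
force: [2.5, -0.3, 1.0]
width: 0.0559
gripper_force: 20.0
```

```bash
python3 rel.py
python3 - <<'E'
from ov import *
s=grab_frame("side")[:,:,::-1].copy();t=grab_frame("top")[:,:,::-1].copy()
r=np.radians;B=[(place(q,(.4387,.3577,r(33.2))),(255,0,255)) for q in(bx(-86,88,-62,62,39,39),)]
p=get_state();x,y,z=p["eef_pos"];a=p["ee_rot"][2]-np.pi
A=r(5);Q=bx(-75,75,-50,50,0,5)-[-.0,0,.01];Q=Q@np.array([[np.cos(A),0,-np.sin(A)],[0,1,0],[np.sin(A),0,np.cos(A)]])
H=[(place(Q+[.002,.001,0],(x,y,a),z),(255,0,0))]
cv2.imwrite("pics/g6.png",np.hstack([crop(s,"side",195,135,80,80,5,H),crop(t,"top",190,215,80,80,5,B)]))
E
```

```text
t 24.80 box x -25.8 y -2.5 z 44.3 yaw err -0.22 F [ 2.5 -0.3  1. ] M [-0.11 -0.86  0.01] w 0.0559
```

View pics/g6.png

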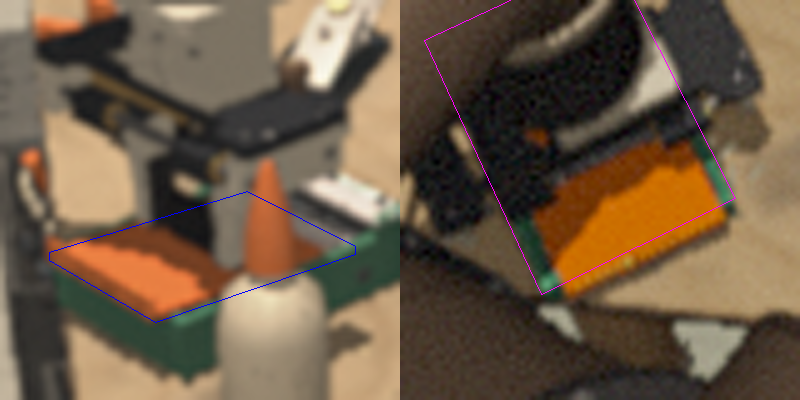

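The side crop shows the pull edge resting raised on the near wall at (45,240), and the tongue dips into the recess by about 5°. Now I raise the panel to lip-gap height and start forward.

Emit:
arm_command:
  commands:
    - {"tx": 0,"ty": 0.002,"tz": -0.01,"twist": 0}
    - {"tx": 0,"ty": 0.004,"tz": -0.02,"twist": 0}
    - {"tx": 0,"ty": 0.004,"tz": -0.03,"twist": 0}
    - {"tx": 0,"ty": 0.004,"tz": -0.034,"twist": 0}
    - {"tx": 0,"ty": 0.004,"tz": -0.034,"twist": 0}
    - {"tx": -0.01,"ty": 0.004,"tz": -0.034,"twist": 0}
    - {"tx": -0.02,"ty": 0.004,"tz": -0.034,"twist": 0}
    - {"tx": -0.02,"ty": 0.004,"tz": -0.034,"twist": 0}

```text
t: 25.57
eef_pos: [0.4222, 0.3451, 0.0525]
ee_rot: [-3.142, 0.0, -2.566]
force: [0.3, -0.2, -2.8]
width: 0.056
gripper_force: 20.0
```

```bash
python3 rel.py
cat > tilt.py <<'E'
from h import *
# tilt from where the panel's orange shows: fit tilt and shift of the model to the side+top masks' visible contour via pull-edge corners
r=np.radians
for c in("side","top"):
    grab_frame(c)
    for n in("pull_edge","tongue_edge","cover_panel","lip_edge"):
        for d in spot_point(n,c)[:1]: print(c,n,np.round(d["uv"],1),round(d["score"],2))
s=get_state();x,y,z=s["eef_pos"];a=s["ee_rot"][2]-np.pi
for T in(0,3,5,7):
    A=r(T);Q=np.array([[-.077,0,-.01],[.073,0,-.01]])@np.array([[np.cos(A),0,-np.sin(A)],[0,1,0],[np.sin(A),0,np.cos(A)]])
    W=place(Q+[.002,0,0],(x,y,a),z);print(T,"pull z %.1f tongue z %.1f"%tuple(W[:,2]*1e3),"side",proj(W,"side").round(1).tolist(),"top",proj(W,"top").round(1).tolist())
E
sed -i 's/A=r(T)/A=r(T)/' tilt.py; python3 tilt.py
```

```text
t 25.57 box x -20.7 y -1.5 z 52.5 yaw err -0.22 F [ 0.3 -0.2 -2.8] M [ 0.1  -0.13  0.03] w 0.056
side pull_edge [216.6 190.2] 0.72
side tongue_edge [254.8 177.3] 0.77
side cover_panel [234.7 184.8] 0.75
side lip_edge [254.8 170.6] 0.84
top pull_edge [240.1 263.6] 0.67
top cover_panel [228.7 245.7] 0.8
0 pull z 42.6 tongue z 42.6 side [[215.5, 191.6], [255.2, 174.9]] top [[239.1, 266.2], [218.2, 222.5]]
3 pull z 46.6 tongue z 38.8 side [[215.3, 190.4], [255.1, 176.1]] top [[239.0, 266.0], [218.5, 223.1]]
5 pull z 49.3 tongue z 36.3 side [[215.2, 189.6], [255.0, 176.9]] top [[238.9, 265.9], [218.6, 223.6]]
7 pull z 52.0 tongue z 33.8 side [[215.1, 188.8], [254.8, 177.7]] top [[238.8, 265.7], [218.8, 224.0]]
```

Forces are back to free, and the side view agrees with about 5° of tilt and the tongue at z≈36 mm. Now I advance under the lip.

Emit:
arm_command:
  commands:
    - {"tx": -0.01,"ty": 0,"tz": 0,"twist": 0}
    - {"tx": -0.02,"ty": 0,"tz": 0,"twist": 0}
    - {"tx": -0.03,"ty": 0,"tz": 0,"twist": 0}
    - {"tx": -0.038,"ty": 0,"tz": 0,"twist": 0}
    - {"tx": -0.046,"ty": 0,"tz": 0,"twist": 0}
    - {"tx": -0.054,"ty": 0,"tz": 0,"twist": 0}
    - {"tx": -0.06,"ty": 0,"tz": 0,"twist": 0}
    - {"tx": -0.06,"ty": 0,"tz": 0,"twist": 0}

```text
t: 26.73
eef_pos: [0.4344, 0.3526, 0.0521]
ee_rot: [-3.141, -0.001, -2.567]
force: [-0.6, -0.6, -6.5]
width: 0.0558
gripper_force: 20.0
```

```bash
python3 rel.py; python3 tilt.py
```

```text
t 26.73 box x -6.4 y -1.9 z 52.1 yaw err -0.25 F [-0.6 -0.6 -6.5] M [-0.45  0.34 -0.09] w 0.0558
side pull_edge [218.9 190.4] 0.63
side tongue_edge [260.3 174.8] 0.95
side cover_panel [238.2 183. ] 0.8
side lip_edge [239.  184.2] 0.71
top pull_edge [237.9 260. ] 0.9
top cover_panel [225.  240.2] 0.6
top lip_edge [296.7 209. ] 0.64
0 pull z 42.6 tongue z 42.6 side [[219.8, 189.9], [258.9, 173.4]] top [[237.0, 261.7], [216.2, 218.3]]
3 pull z 46.6 tongue z 38.8 side [[219.6, 188.7], [258.8, 174.6]] top [[236.9, 261.5], [216.5, 218.9]]
5 pull z 49.3 tongue z 36.3 side [[219.5, 187.9], [258.7, 175.3]] top [[236.8, 261.3], [216.7, 219.4]]
7 pull z 52.0 tongue z 33.8 side [[219.4, 187.0], [258.6, 176.1]] top [[236.7, 261.1], [216.9, 219.8]]
```

The extra 3.5 N downward means the tongue is touching the lip's underside, so it is hooked. I ease down a little, go on forward, then lower.

Emit:
arm_command:
  commands:
    - {"tx": 0,"ty": 0,"tz": 0.004,"twist": 0}
    - {"tx": 0,"ty": 0.002,"tz": 0.007,"twist": 0}
    - {"tx": -0.005,"ty": 0.002,"tz": 0.007,"twist": 0}
    - {"tx": -0.01,"ty": 0.002,"tz": 0.007,"twist": 0}
    - {"tx": -0.015,"ty": 0.002,"tz": 0.008,"twist": 0}
    - {"tx": -0.02,"ty": 0.002,"tz": 0.008,"twist": 0}
    - {"tx": -0.02,"ty": 0.002,"tz": 0.008,"twist": 0}
    - {"tx": -0.02,"ty": 0.002,"tz": 0.008,"twist": 0}

```text
t: 27.9
eef_pos: [0.4384, 0.3561, 0.0506]
ee_rot: [3.142, 0.0, -2.566]
force: [-0.0, -0.2, -2.3]
width: 0.0558
gripper_force: 20.0
```

```bash
python3 rel.py
```

```text
t 27.90 box x -1.1 y -1.1 z 50.6 yaw err -0.23 F [-0.  -0.2 -2.3] M [ 0.05 -0.13 -0.01] w 0.0558
```

Emit:
arm_command:
  commands:
    - {"tx": 0,"ty": 0,"tz": 0.004,"twist": 0}
    - {"tx": 0,"ty": 0,"tz": 0.008,"twist": 0}
    - {"tx": 0,"ty": 0,"tz": 0.011,"twist": 0}
    - {"tx": 0,"ty": 0,"tz": 0.014,"twist": 0}
    - {"tx": 0,"ty": 0,"tz": 0.017,"twist": 0}
    - {"tx": 0,"ty": 0,"tz": 0.019,"twist": 0}
    - {"tx": 0,"ty": 0,"tz": 0.019,"twist": 0}
    - {"tx": 0,"ty": 0,"tz": 0.019,"twist": 0}

```text
t: 28.57
eef_pos: [0.4382, 0.3559, 0.0459]
ee_rot: [-3.142, -0.0, -2.566]
force: [-2.3, -1.6, 0.4]
width: 0.0557
gripper_force: 20.0
```

```bash
python3 rel.py; python3 tilt.py
```

```text
t 28.57 box x -1.3 y -1.2 z 45.9 yaw err -0.23 F [-2.3 -1.6  0.4] M [-0.35  0.29 -0.03] w 0.0557
side pull_edge [223.2 189. ] 0.63
side tongue_edge [259.4 175. ] 0.76
side cover_panel [241.6 181.7] 0.7
side lip_edge [254.5 172.9] 0.77
top pull_edge [238.1 259.7] 0.59
top cover_panel [225.6 240.1] 0.78
0 pull z 35.8 tongue z 35.8 side [[221.2, 191.2], [260.1, 174.8]] top [[236.3, 260.8], [215.7, 217.8]]
3 pull z 39.9 tongue z 32.0 side [[221.0, 190.1], [259.9, 175.9]] top [[236.2, 260.6], [216.0, 218.4]]
5 pull z 42.6 tongue z 29.5 side [[220.9, 189.3], [259.8, 176.7]] top [[236.1, 260.4], [216.2, 218.8]]
7 pull z 45.3 tongue z 27.0 side [[220.8, 188.4], [259.7, 177.5]] top [[236.0, 260.2], [216.4, 219.2]]
```

Emit:
arm_command:
  commands:
    - {"tx": 0,"ty": 0,"tz": 0.003,"twist": 0}
    - {"tx": 0,"ty": 0,"tz": 0.006,"twist": 0}
    - {"tx": 0,"ty": 0,"tz": 0.008,"twist": 0}
    - {"tx": 0,"ty": 0,"tz": 0.01,"twist": 0}
    - {"tx": 0,"ty": 0,"tz": 0.01,"twist": 0}
    - {"tx": 0,"ty": 0,"tz": 0.01,"twist": 0}
    - {"tx": 0,"ty": 0,"tz": 0.01,"twist": 0}
    - {"tx": 0,"ty": 0,"tz": 0.01,"twist": 0}

```text
t: 29.73
eef_pos: [0.4384, 0.3561, 0.0433]
ee_rot: [3.142, 0.0, -2.566]
force: [-0.8, -0.5, -0.6]
width: 0.0558
gripper_force: 20.0
```

```bash
python3 rel.py
python3 - <<'E'
from ov import *
s=grab_frame("side")[:,:,::-1].copy();t=grab_frame("top")[:,:,::-1].copy()
cv2.imwrite("pics/g7.png",np.hstack([crop(s,"side",195,140,70,70,5.7,[]),crop(t,"top",200,220,70,70,5.7,[])]))
E
```

```text
t 29.73 box x -1.2 y -1.1 z 43.3 yaw err -0.23 F [-0.8 -0.5 -0.6] M [-0.16  0.25 -0.01] w 0.0558
```

View pics/g7.png

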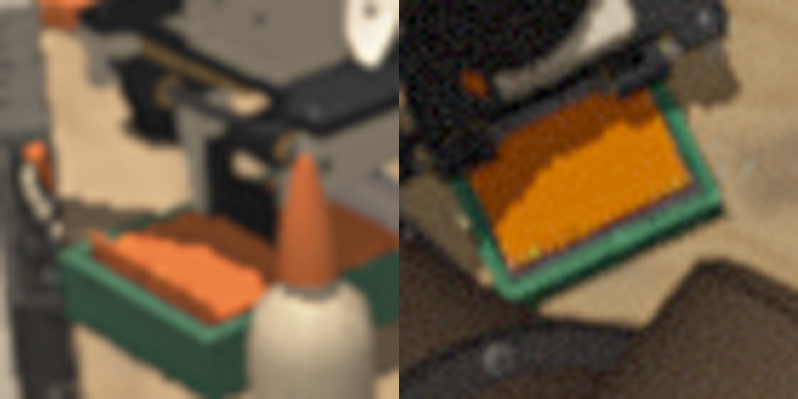

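The panel's pull edge now lies inside the near wall in both crops, at (95..215, 240..320) in the side one. I press gently until the force shows it is fully seated.

Emit:
arm_command:
  commands:
    - {"tx": 0,"ty": 0,"tz": 0.002,"twist": 0}
    - {"tx": 0,"ty": 0,"tz": 0.004,"twist": 0}
    - {"tx": 0,"ty": 0,"tz": 0.006,"twist": 0}
    - {"tx": 0,"ty": 0,"tz": 0.008,"twist": 0}
    - {"tx": 0,"ty": 0,"tz": 0.008,"twist": 0}
    - {"tx": 0,"ty": 0,"tz": 0.008,"twist": 0}
    - {"tx": 0,"ty": 0,"tz": 0.008,"twist": 0}
    - {"tx": 0,"ty": 0,"tz": 0.008,"twist": 0}

```text
t: 30.5
eef_pos: [0.4383, 0.3561, 0.0426]
ee_rot: [3.142, 0.001, -2.566]
force: [-6.8, -4.1, 13.4]
width: 0.0558
gripper_force: 20.0
```

```bash
python3 rel.py;python3 tilt.py
```

```text
t 30.50 box x -1.2 y -1.2 z 42.6 yaw err -0.21 F [-6.8 -4.1 13.4] M [-1.07  1.99 -0.09] w 0.0558
side pull_edge [222.  190.3] 0.89
side tongue_edge [261.1 173.3] 0.93
side cover_panel [242.  186.2] 0.67
side lip_edge [254.2 172.6] 0.7
top pull_edge [237.4 258.9] 0.96
top cover_panel [224.8 241.1] 0.64
0 pull z 32.6 tongue z 32.6 side [[221.3, 192.2], [260.1, 175.7]] top [[236.4, 261.1], [215.8, 218.1]]
3 pull z 36.6 tongue z 28.8 side [[221.1, 191.0], [259.9, 176.9]] top [[236.3, 260.9], [216.1, 218.7]]
5 pull z 39.3 tongue z 26.3 side [[221.0, 190.2], [259.8, 177.6]] top [[236.2, 260.7], [216.3, 219.2]]
7 pull z 42.0 tongue z 23.8 side [[220.9, 189.4], [259.7, 178.4]] top [[236.1, 260.5], [216.5, 219.6]]
```

Emit:
arm_command:
  commands:
    - {"tx": 0,"ty": 0,"tz": -0.004,"twist": 0}
    - {"tx": 0,"ty": 0,"tz": -0.006,"twist": 0}
    - {"tx": 0,"ty": 0,"tz": -0.006,"twist": 0}
    - {"tx": 0,"ty": 0,"tz": -0.006,"twist": 0}
    - {"tx": 0,"ty": 0,"tz": -0.006,"twist": 0}
    - {"tx": 0,"ty": 0,"tz": -0.006,"twist": 0}
    - {"tx": 0,"ty": 0,"tz": -0.006,"twist": 0}
    - {"tx": 0,"ty": 0,"tz": -0.006,"twist": 0}

```text
t: 31.67
eef_pos: [0.4384, 0.3562, 0.0428]
ee_rot: [3.141, 0.0, -2.566]
force: [-0.3, -0.8, -0.5]
width: 0.0557
gripper_force: 20.0
```

Emit:
arm_command:
  commands:
    - {"tx": 0,"ty": 0,"tz": 0,"twist": 0}
    - {"tx": 0,"ty": 0,"tz": 0,"twist": 0}
    - {"tx": 0,"ty": 0,"tz": 0,"twist": 0}
    - {"tx": 0,"ty": 0,"tz": 0,"twist": 0}
    - {"tx": 0,"ty": 0,"tz": 0,"twist": 0}
    - {"tx": 0,"ty": 0,"tz": -0.1,"twist": 0}
    - {"tx": 0,"ty": 0,"tz": -0.25,"twist": 0}
    - {"tx": 0,"ty": 0,"tz": -0.4,"twist": 0}
  claw: 0.8

```text
t: 32.33
eef_pos: [0.4377, 0.3551, 0.1431]
ee_rot: [-3.14, -0.003, -2.566]
force: [1.0, 1.4, -0.2]
width: 0.0702
gripper_force: 0.0
```

Emit:
arm_command:
  commands:
    - {"tx": 0,"ty": 0,"tz": -0.15,"twist": 0}
    - {"tx": 0,"ty": 0,"tz": -0.3,"twist": 0}
    - {"tx": 0,"ty": 0,"tz": -0.45,"twist": 0}
    - {"tx": 0,"ty": 0.15,"tz": -0.5,"twist": 0}
    - {"tx": 0,"ty": 0.3,"tz": -0.5,"twist": 0}
    - {"tx": 0,"ty": 0.45,"tz": -0.5,"twist": 0}
    - {"tx": 0,"ty": 0.6,"tz": -0.5,"twist": 0}
    - {"tx": 0,"ty": 0.75,"tz": -0.5,"twist": 0}

```text
t: 33.0
eef_pos: [0.3351, 0.5145, 0.2683]
ee_rot: [3.141, 0.001, -2.566]
force: [0.8, 0.5, -0.2]
width: 0.0699
gripper_force: 0.0
```

Run:
```python
from ov import *
s=grab_frame("side")[:,:,::-1].copy();t=grab_frame("top")[:,:,::-1].copy()
r=np.radians;B=[(place(bx(-75,62,-50,50,5,5),(.4387,.3577,r(33.2)),.034),(255,0,0))]
cv2.imwrite("pics/g8.png",np.hstack([crop(s,"side",190,140,100,100,4,B),crop(t,"top",180,195,100,100,4,B)]))
print(get_state()["eef_pos"],get_state()["t"])
for c in C: print([(n,[d["uv"].round() if hasattr(d["uv"],"round") else d["uv"] for d in spot_point(n,c)[:1]]) for n in("glue_bottle","spray_can","black_cup")])
```

```text
[0.33359969 0.51687797 0.26700815] 33.1
[('glue_bottle', [[251.7, 231.1]]), ('spray_can', [[346.5, 233.8]]), ('black_cup', [[227.4, 159.3]])]
[('glue_bottle', [[297.1, 250.8]]), ('spray_can', [[320.8, 177.1]]), ('black_cup', [[146.0, 236.4]])]
```

View pics/g8.png

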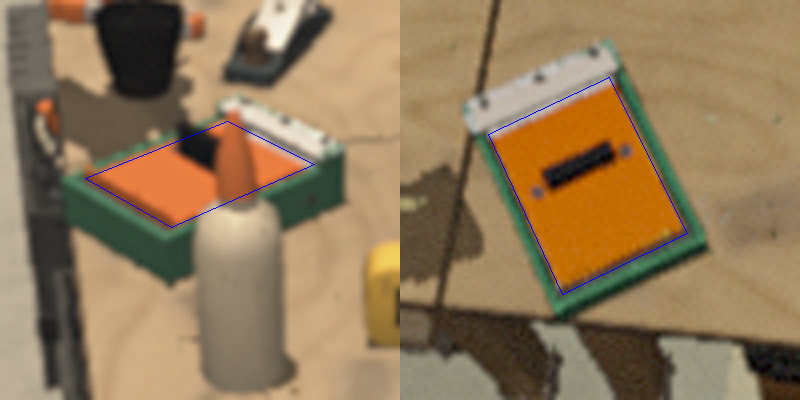

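The closed cover matches the predicted home outline in both crops, with its tongue under the lip. The glue bottle, spray can and cup have not moved, so I hand in.

```bash
python3 -c "
from station import job_done;print(job_done())"
```

```text
the job is handed in; nothing more can be done
None
```

I handed the job in at about 33 s: the tape measure stands upright on the bench, the hex keys are in the box, the cover lies flat with its tongue under the lip, and the glue bottle, spray can and cup did not move (no verdict was returned).

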